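Raise the counterweighted print screen and register the blank

TASK

The blank panel under the hinged print screen has slipped off its register. With the fingertips, push the screen up from underneath the lip on its free edge, without gripping it, until it passes its balance point and stays up by itself against its open stop; then push the panel flat along the bed until it sits fully home against the two brass stops on the hinge side and the single one on the far side. Do not lift the panel, keep off the screen's mesh, leave everything else where it is and finish clear.

Things in the scene. Friction and masses are not known exactly. Their poses are not given: they have to be found in the camera images.
- press: Tabletop screen-printing press, fixed to the table. Origin on the table under the middle of its bed; x points to its back (the hinge side, to the right as the robot sees it), y to its left (away from the robot), z up. Grey flat bed 240 (x) x 290 (y) mm, top at z = 50 mm, front edge at x = -120 mm. Hinge clamps stand on it at x = 95 mm, y = +-90 mm; the counterweights reach back to x = 185 mm.
- back_stops (a point): Midway between the two brass back stops, on the bed top, in the plane of their front faces (press x = +30 mm, y = 0). The stops are blocks 10 mm high and 34 mm wide (y), centred 38 mm either side (y) of this point. Fixed to the press, axes as the press's.
- side_stop (a point): Middle of the face towards the panel (its -y face) of the single brass side stop, on the bed top (press x = -15, y = +60 mm). The stop is a block 10 mm high, 34 mm long (x). Fixed to the press, axes as the press's.
- home (a point): Where the panel's origin lies when it is home against all three stops: on the bed top, axes parallel to the press's, at press x = -15, y = 0, z = 50 mm. Fixed to the press.
- screen (a joint): Angle of the hinged print screen, rad: 0 = closed, level over the bed; grows as its free edge (press -x side) swings up and over about the axle; 1.48 = open stop, almost upright. Counterweights balance it at about 0.85: below that it falls shut, beyond it swings by itself, damped (1 to 4 s), to the open stop and stays. Raising takes about 1.6 N up at the lip at first, less towards balance.
- frame_centre (a point): Centre of the screen's pale aluminium frame, 180 mm deep, 240 mm wide (y), 25 mm thick; moves with the screen, 110 mm from the axle. Closed, the frame covers press x = -105 to +75 mm, underside 17 mm above the bed. Open, it stands almost upright over the back of the bed, its lip about 310 mm above the table, all of it behind press x = +55 mm.
- axle (a point): Middle of the hinge axle, at press x = 95, y = 0, z = 79.5 mm. The axle runs along the press's y axis. Fixed to the press.
- lip_edge (a point): Middle of the lower outer edge of the lift lip, a plate 150 mm wide (y), 4 mm thick, that sticks out 36 mm from the frame's front, underside flush with the frame's. Moves with the screen: 236 mm from the axle along the frame, 12.5 mm below it. Closed: press x = -141, z = 67 mm, 21 mm ahead of the bed's front edge, free space below down to the table.
- lip: The lift lip itself (its frame origin is on the axle, not on the lip: use lip_edge).
- lip_hem: The folded-back hem that is the lip's upper face, 146 x 29 x 3 mm, starting 6 mm behind the lip's front edge (origin on the axle). It is touched only if the lip is gripped or pressed from above: keep off.
- mesh: The stretched mesh with its green stencil inside the frame, 132 x 192 mm, flush with the frame's underside (origin on the axle). Delicate: do not touch.
- panel: The blank, a loose wooden panel with a white primed face, 90 (x) x 120 (y) x 14 mm, about 0.16 kg, lying flat on the bed under the screen, askew and 20 to 45 mm towards the lip (-x) and towards the robot (-y) from its place. Origin at the centre of its underside, axes along its sides, z up.
- squeegee: Bystander: wooden squeegee with a black rubber blade, 190 x 78 x 24 mm, lying on the table to the right of the press, behind its hinge. Origin under its middle.
- blue_jar: Bystander: blue pigment jar with a white lid, 52 mm across, 78 mm high, right of the press. Origin at the centre of its base.
- green_jar: Bystander: green pigment jar with a white lid, 52 mm across, 78 mm high, left of the press. Origin at the centre of its base.
- purple_jar: Bystander: purple pigment jar with a white lid, 52 mm across, 78 mm high, left of the press. Origin at the centre of its base.
- beaker: Bystander: glass beaker with pink dye, 67 mm across, 89 mm high, left of the press. Origin at the centre of its base.
- tape: Bystander: roll of masking tape lying flat, 104 mm across, 24 mm high, front left. Origin at the centre of its base.
- marker: Bystander: felt marker with a black cap, 147 x 17 mm, lying front right. Origin under its middle.

How it is judged:
By the outcome, as a careful person would: the job done as asked, in the order asked, and still so for the second after the job is handed in, with the robot touching nothing.
It also fails if it takes over 64 s, if anything falls off the work surface, if the arm or the gripper's body presses on something with over 40 N, if the wrist force passes 120 N, or if a joint passes its speed limit or range.

ROBOT

A 7-joint arm with a two-finger parallel gripper is mounted at the origin on the work surface; the furniture and walls round the work are solid. World frame = base frame: x ahead of the robot, y to its left, z up, the work surface at z = 0. Lengths are in m, angles in rad, forces in N, time in s.
With the tool pointing down it reaches from about 0.4 to 0.9 m from the base axis. Payload 5.5 kg.
Tool frame: the origin (TCP) lies on the mounting face of the last link; the fingertips stand 173 mm ahead of it and the grasp point (between the pads) lies 155 mm ahead of it; z points along the fingers, y is the direction in which the jaws open and shut (so a half turn about z gives the same grasp; the last joint's range is limited). The gripper opens to 85 mm and grips with 20 to 120 N. Pads are 22 mm wide; open, the fingers measure 114 mm over their backs; the gripper's body (76 mm by 85 mm) begins 54 mm behind the grasp point. The pads swing forward as they close: fully open they stand 13 mm farther back than shut.
Start: joints at [-1.064, 0.501, -0.427, 1.55, 0.221, 1.138, -0.21], TCP at [0.157, 0.631, 0.405] pointing down, gripper open.
Joint ranges: [-2.88, 2.88], [-0.31, 2.03], [-1.54, 1.56], [0.2, 2.42], [-1.41, 4.55], [0.19, 2.02], [-2.57, 2.57]. Speed limits (rad/s): [2.57, 2.57, 3.14, 3.14, 3.14, 3.14, 3.14].

INTERFACE

Orientations are given as a 3x3 rotation matrix whose columns are the frame's x, y, z axes.
In Python, from station import robot gives the robot as it stands.
- The arm moves only by the tool drive_tool, never from a script. Its argument "deltas" is one flat list of numbers, 4 for each row, row after row: the shift along the world's x, y, z in units of 25 mm (1.0 is 25 mm), then the turn about the world's z in units of 6 degrees (1.0 is 6 degrees). A call has 1 to 8 rows; each row shifts and turns the commanded pose from where the row before left it; what a row does not reach is not made up. A row lasts 1/12 s, in which the tool goes at most 41.7 mm and 7.16 degrees, less where a joint would pass 70% of its speed; a pose out of reach is approached as far as the arm can. A call is refused whole if a number of a shift passes 1 or a number of a turn 1, either way. A call with a gripper value outside its range is refused whole. "hand" is the finger opening in mm, from 0 to 85.4, set as the call begins (left out, the last holds). The fingers move at their own pace and stop on an object; "squeeze" is the grip in N (left out, the last holds). Time passes only in rows, so rows that do not move let the fingers close. It gives the time, the measured TCP pose, the force and the opening at its end, in the units of the state.
- robot.state(): the state, without advancing time (a new reading comes with each control period).
- robot.capture(name): name is "scene" or "top"; returns a dict with "pixels" (384x512x3 uint8, blue, green, red), "depth" (384x512 float32, m along the optical axis (not along the pixel's ray), 0 where there is no reading), "fx", "fy", "cx", "cy" (pixels), "k1" (the pictures are not rectified: a ray, as slopes to the right and down, at radius r is drawn at 1 + k1 r^2 times it, then the intrinsics apply), "position" and "attitude" of the camera in the world. Camera axes: x right, y up, looking along -z (the intrinsics and any distortion apply to the point x, -y, -z); pixel columns grow to the right and rows downward; lengths in m; the calibration is good to about 2 mm. A picture is of the moment at which its call begins.
- robot.close_job(): hands the job in, once; it reports no verdict.
Trained networks look in a picture, given as the dict that the camera call returned (one of the last four; its "shot" number tells which), for a name from the list of things; names that differ only in an ending like _2 or _b are one class to them, and where a whole thing is asked for, a point or a joint stands for the part that bears it (a point fixed in the world has none). Each returns a list of dicts, best first, with "score" (0 to 1); they miss things now and then, are a little off and sometimes report something else, mostly with a low value. They report only what shows in the picture. A call takes as long as a camera call.
- robot.trace(label, picture): "pixels" (384x512 bool, what is visible of it) and "box" ([left, top, right, bottom] in pixels, round what is visible of it).
- robot.mark_of(label, picture): "centre" ([column, row] in pixels: a listed point, or the origin of a listed thing).
The state is a dict: "t": time; "q": joint angles; "joint_velocities": joint speeds; "tau": joint torques, N m; "tcp_pos": TCP position; "orientation": TCP orientation; "contact_force": force on the tool from outside, world axes, zero at the start; "wrist_torque": the same for the moment, N m; "finger_gap": finger opening in m.
Only numpy, scipy, OpenCV 4.12 (cv2) and the standard library are available. Lean on these libraries where they do the work, as an engineer would, in place of code of your own. Each camera call takes 0.05 s, during which the arm holds its last target.

## Working session

There is one attempt and no reset: what is moved stays moved. The work goes in short steps, Python scripts to look and compute and a tool call to move; the robot and the scene stay as the last step left them, time stands still between calls to the robot, and variables do not carry over. Pictures are saved under pics/ and viewed, and the job is handed in when it is done.

Besides the shell and the picture viewer there is one more tool, called after "Request:" in YAML: its name, and indented under it one key for each argument. drive_tool: Moves the arm, as the interface text tells. Its arguments: {"type":"object","properties":{"deltas":{"type":"array"},"hand":{"type":"number"},"squeeze":{"type":"number"}},"required":["deltas"]}

```bash
ls; mkdir -p pics
cat > h.py <<'E'
import numpy as np, cv2
from station import robot
def cam(n):
    return robot.capture(n)
def save(p,name,s=1.5):
    cv2.imwrite('pics/'+name,cv2.resize(p['pixels'],None,fx=s,fy=s))
def ray(p,uv):
    uv=np.atleast_2d(np.array(uv,float))
    d=np.stack([(uv[:,0]-p['cx'])/p['fx'],(uv[:,1]-p['cy'])/p['fy']],1)
    s=d.copy()
    for _ in range(20):
        r2=(s**2).sum(1,keepdims=True); s=d/(1+p['k1']*r2)
    return s
def att(p):
    A=np.array(p['attitude'],float)
    return A
def at_depth(p,uv,z):
    s=ray(p,uv); z=np.atleast_1d(z)
    c=np.stack([s[:,0]*z,-s[:,1]*z,-z],1)
    return c@att(p).T+np.array(p['position'])
def at_height(p,uv,h):
    s=ray(p,uv); c=np.stack([s[:,0],-s[:,1],-np.ones(len(s))],1)@att(p).T
    o=np.array(p['position']); return o+c*((h-o[2])/c[:,2])[:,None]
def proj(p,X):
    X=np.atleast_2d(X); c=(X-np.array(p['position']))@att(p)
    s=np.stack([c[:,0]/-c[:,2],-c[:,1]/-c[:,2]],1)
    s=s*(1+p['k1']*(s**2).sum(1,keepdims=True))
    return np.stack([s[:,0]*p['fx']+p['cx'],s[:,1]*p['fy']+p['cy']],1)
E
python3 - <<'E'
from h import *
np.set_printoptions(precision=4,suppress=True)
for n in("scene","top"):
    p=cam(n); save(p,n+'0.png'); print(n,p['position'],np.array(p['attitude']),p['fx'],p['k1'],p['cx'],p['cy'])
    for l in ['press','axle','lip_edge','frame_centre','home','back_stops','side_stop','panel','screen','squeegee','blue_jar','green_jar','purple_jar','beaker','tape','marker']:
        try:
            m=robot.mark_of(l,p)
            print(l,[(np.round(a['centre'],1),round(a['score'],2)) for a in m[:2]])
        except Exception as e: print(l,e)
print(robot.state())
E
```

```text
pics
scene [-0.5824 -0.4483  1.1582] [[ 0.4285  0.6085 -0.6679]
 [-0.9034  0.3004 -0.3059]
 [ 0.0145  0.7345  0.6785]] 421.7982203967878 -0.14035385184563545 257.11177079958605 187.76525340416788
press [(array([270.5, 184.9]), 0.83)]
axle [(array([295.7, 173.9]), 0.72), (array([192.4, 150.5]), 0.6)]
lip_edge [(array([240.4, 171.7]), 0.6)]
frame_centre [(array([269.3, 172.9]), 0.56)]
home [(array([266., 176.]), 0.59)]
back_stops [(array([279.7, 176.5]), 0.61)]
side_stop [(array([274.2, 166.4]), 0.57)]
panel [(array([272. , 167.4]), 0.64), (array([296.1, 177.2]), 0.18)]
screen it knows: axle, back_stops, beaker, blue_jar, frame_centre, green_jar, home, lip, lip_edge, lip_hem, marker, mesh, panel, press, purple_jar, side_stop, squeegee, tape
squeegee [(array([355.5, 218.7]), 0.77)]
blue_jar [(array([371.9, 198.9]), 0.51)]
green_jar []
purple_jar [(array([271.4, 168.9]), 0.55)]
beaker [(array([194.5, 147.2]), 0.8)]
tape [(array([169.9, 194. ]), 0.5)]
marker [(array([334.6, 272.5]), 0.51)]
top [0.3013 0.0598 1.3862] [[ 0.0253  0.9923 -0.1214]
 [-0.9995  0.0272  0.0139]
 [ 0.0171  0.1209  
[... 862 characters left out ...]
0.57)]
beaker [(array([131.6, 126.1]), 0.66)]
tape [(array([151.7, 218. ]), 0.79)]
marker [(array([363.4, 250.1]), 0.66)]
{'t': 1.6, 'q': array([-1.0638,  0.5009, -0.427 ,  1.5504,  0.2208,  1.1383, -0.2103]), 'joint_velocities': array([-0.0008, -0.0009,  0.0007,  0.0015, -0.0004, -0.0001,  0.0005]), 'tau': array([  0.0001, -56.9369,  -5.8096, -28.1332,   0.0129,   0.0022,
        -0.    ]), 'tcp_pos': array([0.1569, 0.6308, 0.4047]), 'orientation': array([[-0.9704,  0.2414, -0.    ],
       [ 0.2414,  0.9704,  0.    ],
       [ 0.0001,  0.    , -1.    ]]), 'contact_force': array([ 0.263 , -0.2102,  0.511 ]), 'wrist_torque': array([0.0228, 0.0299, 0.0055]), 'finger_gap': 0.08529569952291809}
```

View pics/scene0.png

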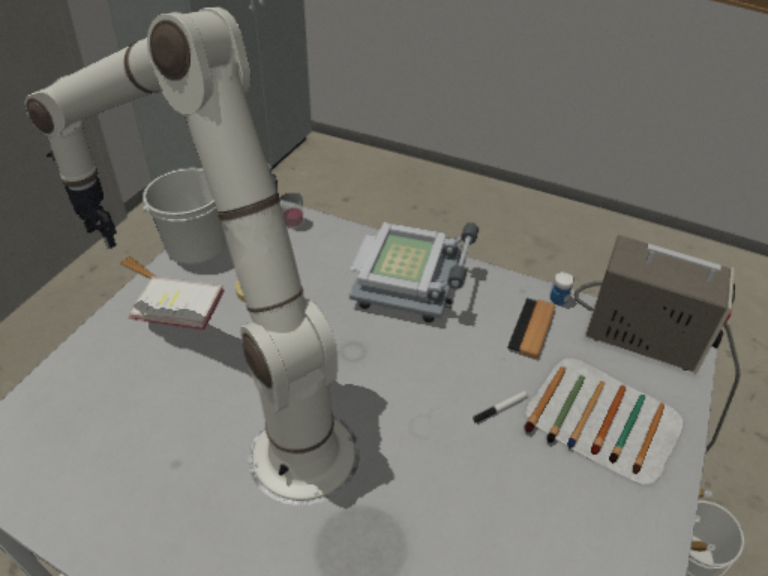

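View pics/top0.png

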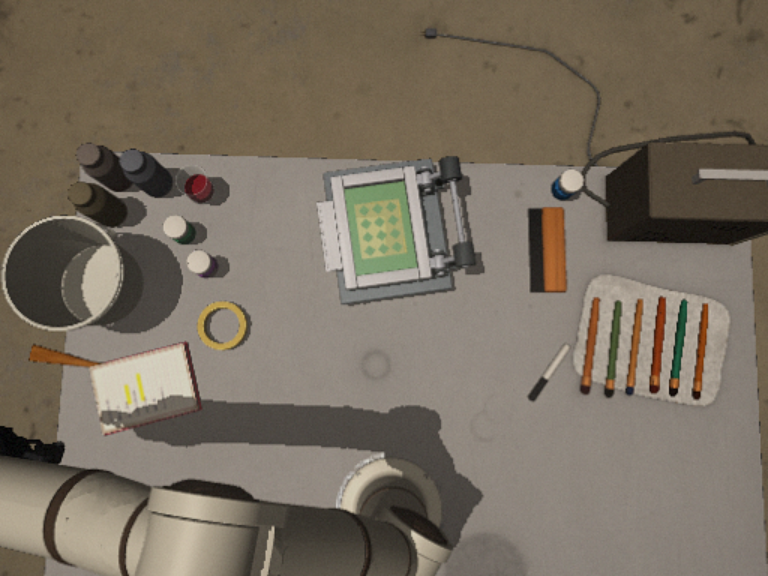

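Run:
```python
from h import *
np.set_printoptions(precision=4,suppress=True)
p=cam('top'); np.savez('top.npz',**{k:v for k,v in p.items()})
s=cam('scene'); np.savez('scene.npz',**{k:v for k,v in s.items()})
c=p['pixels'][95:215,200:330]; cv2.imwrite('pics/c1.png',cv2.resize(c,None,fx=6,fy=5,interpolation=cv2.INTER_CUBIC)[:600,:780])
c=s['pixels'][140:220,225:330]; cv2.imwrite('pics/c2.png',cv2.resize(c,None,fx=7,fy=7,interpolation=cv2.INTER_CUBIC)[:600,:780])
d=p['depth'][95:215,200:330]
# height map
v,u=np.mgrid[95:215,200:330]
W=at_depth(p,np.stack([u.ravel(),v.ravel()],1),d.ravel()).reshape(120,130,3)
z=W[:,:,2]; 
im=cv2.applyColorMap(np.uint8(np.clip(z*1000/130*255,0,255)),cv2.COLORMAP_JET); cv2.imwrite('pics/z.png',cv2.resize(im,None,fx=6,fy=5,interpolation=0))
print(np.round(z[::8,::8]*1000).astype(int))
for l,n in (('axle',0.0795),('lip_edge',.069),('frame_centre',.0795)):
    for a in robot.mark_of(l,p)[:2]: print(l,a['score'],at_height(p,a['centre'],n))
```

```text
[[-798 -802 -798 -808 -800 -795 -798 -797 -801 -802 -795 -808 -796 -796
  -808 -799 -793]
 [-805 -791 -787 -805 -799 -800 -801 -801 -798 -811 -807 -794 -796 -796
  -807 -812 -799]
 [   1    1    3    0    0   -2   50   47   53   96   82   49  144  146
     2    3   -4]
 [   0    7   52   87   92   93   93   93   92   92   90   51  141  131
     0    0   -1]
 [   0   -1    0   91   72   71   67   68   72   92   65   56   -1    0
    -3   -1   -3]
 [   9    0   72   92   70   71   66   70   67   92   49   49   -1  132
     0   -1    0]
 [   3   -2   78   94   71   72   70   69   68   69   87   49   -1  138
     0   -5    2]
 [   0   -1   74   71   89   67   70   69   72   68   88   51   -1  132
     2    0    3]
 [  -5    2   72   71   94   69   74   67   69   72   93   47    3   -7
     0    2    4]
 [  -3   -4   68   73   95   67   71   73   69   75   96   52   50  141
   144   -3   -1]
 [   2   -3   -2   72   95   69   74   70   69   68   92   90   86  139
   150   -5   -1]
 [  -6   -2   -4    3   90   94   93   85   90   90   88   59   59   -1
     6    1   -1]
 [  -3    0    2   -1   90   88   52   53   48   56   50   49   48   -5
     7    1   -4]
 [   5    1   -5    1   52   45   53    3   -3   -5    0   -4   -1   -2
     3   -2    0]
 [  -3    5    0   -3    1    1    4    1    6    0    1   -2   -1    1
    -4    0   -2]]
axle 0.65 [[ 0.6087 -0.0798  0.0795]]
frame_centre 0.71 [[0.5832 0.0358 0.0795]]
```

View pics/c1.png

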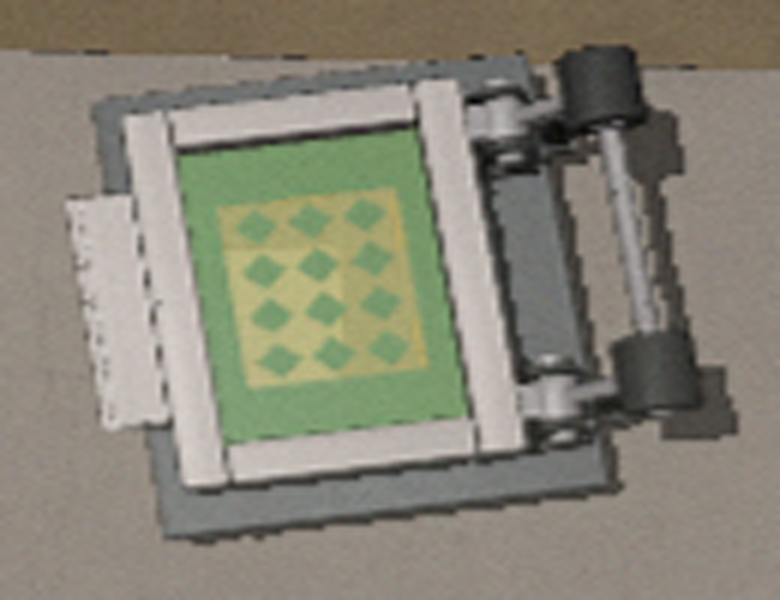

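View pics/z.png

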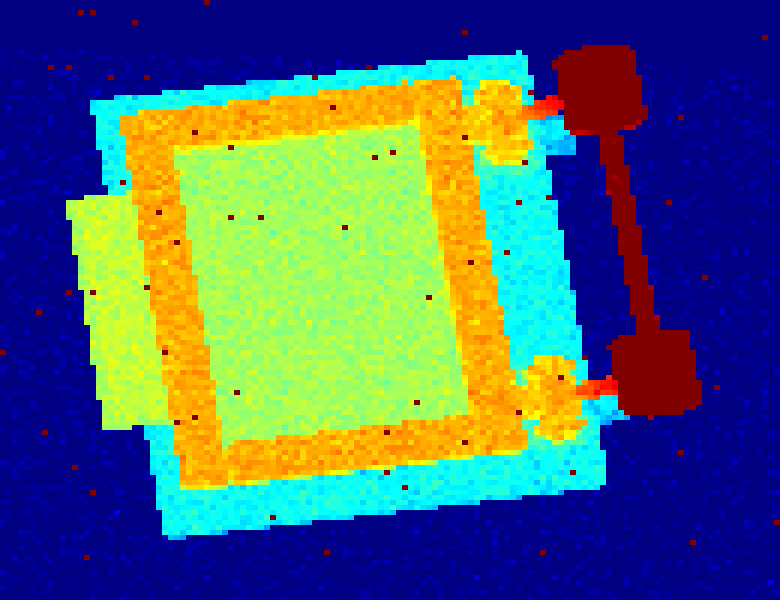

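View pics/c2.png

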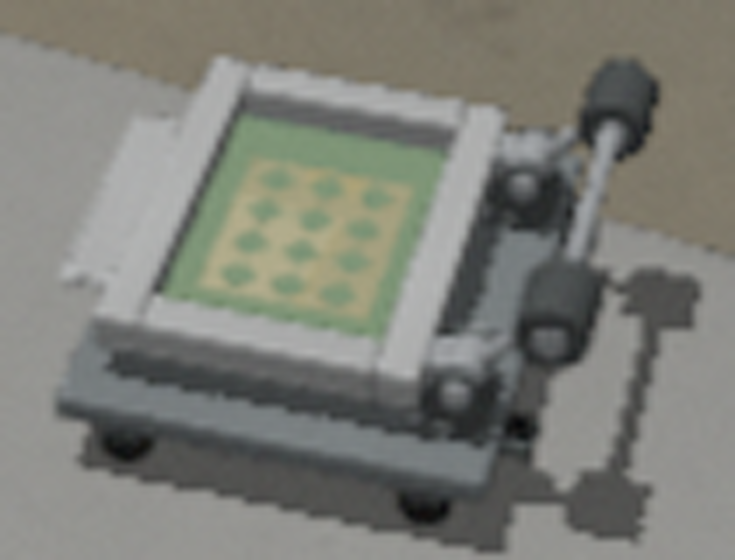

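```bash
cat > fit.py <<'E'
from h import *
from scipy.optimize import least_squares
np.set_printoptions(precision=4,suppress=True)
p=np.load('top.npz')
pts=[(95,100,-120,145,50),(163,537,-120,-145,50),(605,485,120,-145,50),(525,53,120,145,50),
(123,115,-105,120,92),(182,488,-105,-120,92),(525,452,75,-120,92),(460,80,75,120,92),(66,201,-141,75,71),(102,430,-141,-75,71)]
a=np.array(pts,float); uv=np.stack([200+a[:,0]/6,95+a[:,1]/5],1)-.5*0; L=a[:,2:]/1000
W=np.array([at_height(p,uv[i],L[i,2])[0] for i in range(len(a))])
def R(t): return np.array([[np.cos(t),-np.sin(t)],[np.sin(t),np.cos(t)]])
f=lambda x:(L[:,:2]@R(x[2]).T+x[:2]-W[:,:2]).ravel()
r=least_squares(f,[.58,.03,-1.57]); print(r.x,np.degrees(r.x[2])); print(f(r.x).reshape(-1,2)*1000)
np.save('press.npy',r.x)
E
python3 fit.py
```

```text
[ 0.5863  0.024  -1.4083] -80.69106813177277
[[ 0.752   2.054 ]
 [-1.6262  1.0506]
 [-2.3852 -2.3333]
 [ 0.885  -2.316 ]
 [ 0.5679  1.4527]
 [-1.1635  0.8743]
 [ 0.7296 -0.9045]
 [ 1.593   0.0554]
 [ 1.1515  0.0819]
 [-0.5042 -0.015 ]]
```

Request:
drive_tool:
  deltas: [0.9,-0.9,0,-0.6,0.9,-0.9,0,-0.6,0.9,-0.9,0,-0.6,0.9,-0.9,0,-0.6,0.9,-0.9,0,-0.6,0.9,-0.9,0,-0.6,0.9,-0.9,0,-0.6,0.9,-0.9,0,-0.6]
  hand: 0

```text
t: 2.52
tcp_pos: [0.3378, 0.4496, 0.405]
orientation: [[-0.732, 0.681, 0.0], [0.681, 0.732, 0.0], [0.0, 0.001, -1.0]]
contact_force: [0.9, 0.1, 0.3]
finger_gap: -0.0
```

Request:
drive_tool:
  deltas: [0.9,-0.9,0,-0.6,0.9,-0.9,0,-0.6,0.9,-0.9,0,-0.6,0.9,-0.9,0,-0.6,0.9,-0.9,0,-0.6,0.9,-0.9,0,-0.6,0.9,-0.9,0,-0.6,0,0,0,0]

```text
t: 3.18
tcp_pos: [0.4995, 0.2867, 0.4049]
orientation: [[-0.363, 0.932, 0.003], [0.932, 0.363, -0.003], [-0.004, 0.002, -1.0]]
contact_force: [1.1, -1.4, -0.3]
finger_gap: 0.0001
```

Request:
drive_tool:
  deltas: [0.7,-0.9,0,-0.7,0.7,-0.9,0,-0.7,0.8,-1.0,0,-0.6,0,0,-0.9,0,0,0,-0.9,0,0,0,-0.9,0,0,0,-0.9,0,0,0,0,0]

```text
t: 3.85
tcp_pos: [0.5473, 0.2226, 0.3102]
orientation: [[-0.175, 0.985, -0.007], [0.985, 0.175, -0.003], [-0.002, -0.008, -1.0]]
contact_force: [-0.2, 0.5, 0.4]
finger_gap: -0.0003
```

Run:
```python
from h import *
np.set_printoptions(precision=4,suppress=True)
x=np.load('press.npy')
s=robot.state();R=s['orientation'];print(s['tcp_pos'],R.ravel(),s['contact_force'])
p=cam('scene');t=s['tcp_pos']
uv=proj(p,[t,t+R[:,2]*.173]);print(uv)
c=p['pixels'][90:220,190:330]; cv2.imwrite('pics/g1.png',cv2.resize(c,None,fx=5,fy=4.6,interpolation=cv2.INTER_CUBIC))
```

```text
[0.5473 0.2226 0.3102] [-0.1747  0.9846 -0.0074  0.9846  0.1747 -0.0031 -0.0018 -0.0078 -1.    ] [-0.1641  0.4631  0.4078]
[[220.3786 115.0097]
 [222.1949 152.5356]]
```

View pics/g1.png

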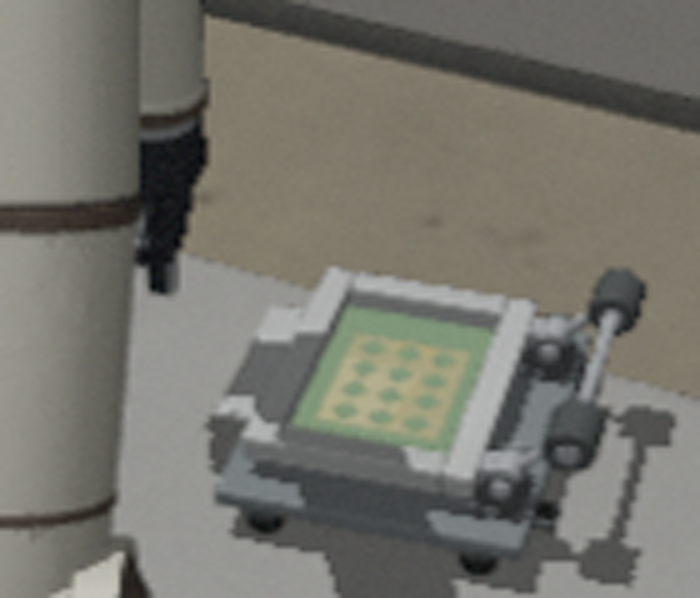

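Request:
drive_tool:
  deltas: [0,0,-0.9,-0.1,0,0,-0.9,0,0,0,-0.9,0,0,0,-0.7,0,0.1,-0.6,0,0,0.1,-0.5,0,0,0.05,-0.4,0,0,0,0,0,0]

```text
t: 4.57
tcp_pos: [0.5573, 0.1825, 0.2314]
orientation: [[-0.16, 0.987, 0.003], [0.987, 0.16, -0.001], [-0.002, 0.003, -1.0]]
contact_force: [-0.4, -0.2, 0.8]
finger_gap: -0.0001
```

```bash
cat >> h.py <<'E'
def pp(w):
    x=np.load('press.npy'); c,s=np.cos(x[2]),np.sin(x[2]); d=np.array(w)[:2]-x[:2]
    return np.array([c*d[0]+s*d[1],-s*d[0]+c*d[1]])*1000
def pw(a,b):
    x=np.load('press.npy'); c,s=np.cos(x[2]),np.sin(x[2]); return np.array([c*a-s*b,s*a+c*b])/1000+x[:2]
def st():
    s=robot.state(); t=s['tcp_pos'];R=s['orientation']
    F=s['contact_force']; x=np.load('press.npy'); c,sn=np.cos(x[2]),np.sin(x[2])
    print('t',round(s['t'],2),'tcp',t,'press',pp(t),'tip z',t[2]-.173,'yaw',np.degrees(np.arctan2(R[1,1],R[0,1]))-np.degrees(x[2])-90,'Fpress',[round(c*F[0]+sn*F[1],1),round(-sn*F[0]+c*F[1],1),round(F[2],1)],'gap',s['finger_gap'])
E
python3 -c "
from h import *
np.set_printoptions(precision=4,suppress=True)
st()
p=cam('top');c=p['pixels'][95:215,180:330]; cv2.imwrite('pics/g2.png',cv2.resize(c,None,fx=5,fy=5,interpolation=cv2.INTER_CUBIC))
st()"
```

```text
t 4.57 tcp [0.5573 0.1825 0.2314] press [-161.1082   -2.899 ] tip z 0.05837602265881664 yaw -0.1229864956957556 Fpress [np.float64(0.1), np.float64(-0.4), np.float64(0.8)] gap -8.209820229653547e-05
t 4.62 tcp [0.5569 0.184  0.2313] press [-162.6249   -3.0518] tip z 0.05832468991834766 yaw -0.06927108422686956 Fpress [np.float64(0.3), np.float64(0.3), np.float64(0.1)] gap -0.0003655153274222878
```

View pics/g2.png

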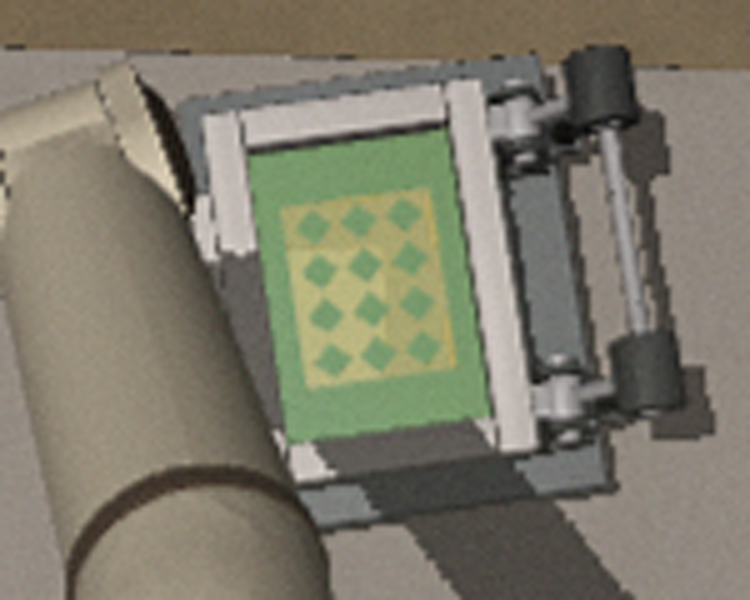

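Request:
drive_tool:
  deltas: [0,0,-0.3,0,0.01,-0.1,0,0,0.02,-0.1,0,0,0.02,-0.1,0,0,0,0,0,0]

```text
t: 5.03
tcp_pos: [0.557, 0.1778, 0.2222]
orientation: [[-0.164, 0.987, 0.0], [0.987, 0.164, -0.0], [-0.0, -0.0, -1.0]]
contact_force: [1.0, -0.7, -0.2]
finger_gap: 0.0002
```

```bash
python3 -c "
from h import *
st()"
```

```text
t 5.03 tcp [0.55700385 0.17781541 0.22220795] press [-156.5331071    -3.98984341] tip z 0.04920795188443816 yaw 0.10502242348775326 Fpress [np.float64(0.9), np.float64(0.9), np.float64(-0.2)] gap 0.00019928601902368382
```

Request:
drive_tool:
  deltas: [0.02,-0.1,0,0,0.01,-0.05,0,0,0.0,0.0,0,0,0,0,0,0]

```text
t: 5.37
tcp_pos: [0.5577, 0.1745, 0.2222]
orientation: [[-0.164, 0.987, 0.0], [0.987, 0.164, 0.0], [0.0, 0.0, -1.0]]
contact_force: [-0.2, 0.1, 0.2]
finger_gap: -0.0001
```

Request:
drive_tool:
  deltas: [0.01,-0.05,0,0,0.01,-0.05,0,0,0.0,0.0,0,0,0,0,0,0]

```text
t: 5.7
tcp_pos: [0.558, 0.1725, 0.2222]
orientation: [[-0.164, 0.986, -0.0], [0.986, 0.164, 0.001], [0.001, 0.0, -1.0]]
contact_force: [-0.2, 1.0, -0.0]
finger_gap: 0.0001
```

Request:
drive_tool:
  deltas: [0.01,-0.06,0,0,0.0,0.0,0,0,0,0,0,0]

```text
t: 5.95
tcp_pos: [0.558, 0.1722, 0.2223]
orientation: [[-0.165, 0.986, -0.0], [0.986, 0.165, 0.002], [0.002, 0.0, -1.0]]
contact_force: [-1.3, 4.1, -1.2]
finger_gap: 0.0
```

Request:
drive_tool:
  deltas: [0.01,-0.06,0,0,0.0,0.0,0,0,0,0,0,0]

```text
t: 6.2
tcp_pos: [0.558, 0.1719, 0.2223]
orientation: [[-0.166, 0.986, -0.0], [0.986, 0.166, 0.003], [0.003, 0.0, -1.0]]
contact_force: [-1.5, 8.3, -1.6]
finger_gap: 0.0003
```

Request:
drive_tool:
  deltas: [0.01,-0.06,0,0,0.0,0.0,0.1,0,0,0,0.1,0,0,0,0.1,0,0,0,0,0]

```text
t: 6.62
tcp_pos: [0.558, 0.1718, 0.2301]
orientation: [[-0.168, 0.986, -0.0], [0.986, 0.168, 0.005], [0.005, 0.001, -1.0]]
contact_force: [-1.3, 10.9, -1.5]
finger_gap: 0.0001
```

```bash
cat > look.py <<'E'
import sys
from h import *
np.set_printoptions(precision=3,suppress=True)
st()
p=cam('top');u,v=np.meshgrid(np.arange(200,330),np.arange(95,215))
W=at_depth(p,np.stack([u.ravel(),v.ravel()],1),p['depth'][95:215,200:330].ravel())
x=np.load('press.npy');c,s=np.cos(x[2]),np.sin(x[2]);d=W[:,:2]-x[:2]
P=np.stack([c*d[:,0]+s*d[:,1],-s*d[:,0]+c*d[:,1],W[:,2]],1)*1000
# screen frame side bars: |y| 100..118
for lo,hi in((98,118),(-118,-98)):
    m=(P[:,1]>lo)&(P[:,1]<hi)&(P[:,2]>66)&(P[:,2]<350)&(P[:,0]<72)&(P[:,0]>-125)
    q=P[m]
    if len(q)>30:
        a=np.polyfit(q[:,0],q[:,2],1); r=np.abs(np.polyval(a,q[:,0])-q[:,2])<6
        a=np.polyfit(q[r,0],q[r,2],1); print('theta',-np.arctan(a[0]),len(q),r.sum(),'xmin',q[:,0].min(),'zmax',q[:,2].max())
if len(sys.argv)>1:
    c=p['pixels'][75:215,180:330]; cv2.imwrite('pics/'+sys.argv[1],cv2.resize(c,None,fx=5,fy=4.2,interpolation=cv2.INTER_CUBIC))
    q=cam('scene');c=q['pixels'][80:220,200:350]; cv2.imwrite('pics/s_'+sys.argv[1],cv2.resize(c,None,fx=5,fy=4.2,interpolation=cv2.INTER_CUBIC))
E
python3 look.py a1.png
```

```text
t 6.62 tcp [0.558 0.172 0.23 ] press [-150.453   -3.97 ] tip z 0.057129787772993657 yaw 0.33548045901117973 Fpress [np.float64(-11.0), np.float64(0.5), np.float64(-1.5)] gap 5.157882303344597e-05
theta 0.0345438682639574 393 333 xmin -105.50276378137207 zmax 105.93715010362016
theta 0.040020028864824246 306 272 xmin -66.10934456887425 zmax 102.17272255310105
```

View pics/s_a1.png

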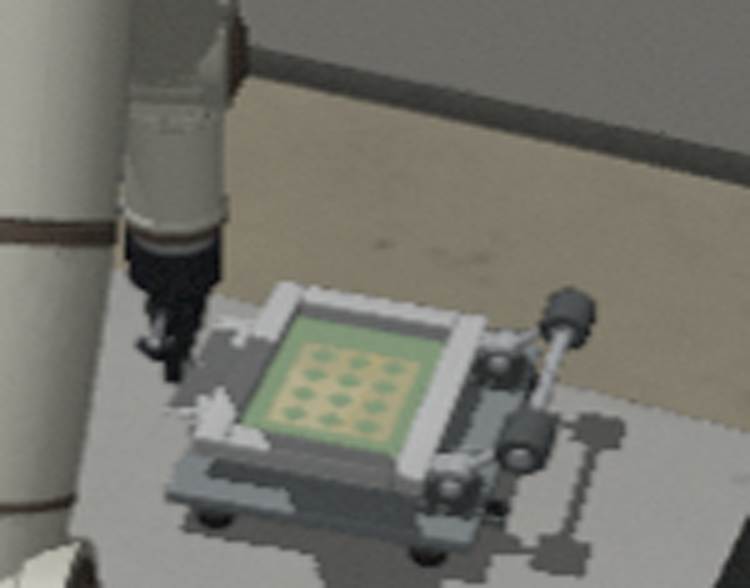

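Request:
drive_tool:
  deltas: [0,0,0.2,0,0,0,0.2,0,0,0,0.2,0,0,-0.01,0.2,0,0,-0.01,0.2,0,0.01,-0.02,0.2,0,0.01,-0.03,0.2,0,0,-0.03,0.2,0]

```text
t: 7.38
tcp_pos: [0.5585, 0.1691, 0.2702]
orientation: [[-0.167, 0.986, -0.0], [0.986, 0.167, 0.005], [0.005, 0.0, -1.0]]
contact_force: [-1.3, 9.1, -0.1]
finger_gap: -0.0002
```

```bash
python3 look.py
```

```text
t 7.38 tcp [0.558 0.169 0.27 ] press [-147.661   -3.942] tip z 0.09715020021161064 yaw 0.33159266928258546 Fpress [np.float64(-9.2), np.float64(0.2), np.float64(-0.1)] gap -0.0001640904144271458
theta 0.20265835031104346 382 336 xmin -100.60768065544288 zmax 136.88673487631897
theta 0.20895536381467647 307 273 xmin -65.2232330688104 zmax 127.70859152269254
```

Request:
drive_tool:
  deltas: [0.01,-0.05,0.23,0,0.01,-0.05,0.23,0,0.01,-0.05,0.23,0,0.01,-0.05,0.23,0,0.01,-0.07,0.23,0,0.01,-0.07,0.23,0,0.01,-0.07,0.22,0,0.01,-0.08,0.22,0]

```text
t: 8.1
tcp_pos: [0.5605, 0.1571, 0.3161]
orientation: [[-0.168, 0.986, -0.0], [0.986, 0.168, 0.005], [0.005, 0.001, -1.0]]
contact_force: [-1.6, 10.7, 2.9]
finger_gap: 0.0001
```

Request:
drive_tool:
  deltas: [0.02,-0.09,0.22,0,0.01,-0.09,0.22,0,0.02,-0.09,0.22,0,0.01,-0.1,0.22,0,0.02,-0.11,0.21,0,0.02,-0.11,0.21,0,0.02,-0.12,0.2,0,0.02,-0.12,0.2,0]

```text
t: 8.77
tcp_pos: [0.5641, 0.1363, 0.3591]
orientation: [[-0.168, 0.986, 0.0], [0.986, 0.168, 0.006], [0.006, 0.001, -1.0]]
contact_force: [-4.7, 9.9, 4.9]
finger_gap: 0.0002
```

```bash
python3 look.py a2.png
```

```text
t 8.77 tcp [0.564 0.136 0.359] press [-114.404   -3.703] tip z 0.18608300343475387 yaw 0.356036228454613 Fpress [np.float64(-10.5), np.float64(-3.0), np.float64(4.9)] gap 0.0001571298936873103
theta 0.6087630599376045 304 225 xmin -50.52266957031178 zmax 198.1648430846119
theta 0.6167369166254738 231 196 xmin -27.68839786131721 zmax 183.3847974738183
```

View pics/s_a2.png

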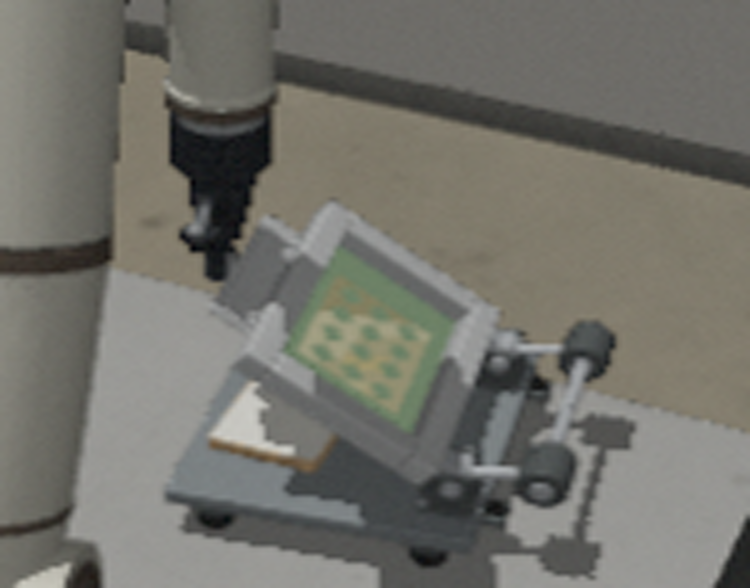

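Request:
drive_tool:
  deltas: [0.02,-0.13,0.2,0,0.02,-0.13,0.2,0,0.02,-0.13,0.19,0,0.02,-0.13,0.19,0,0.02,-0.15,0.18,0,0.03,-0.15,0.18,0,0.02,-0.15,0.18,0,0.03,-0.16,0.18,0]

```text
t: 9.53
tcp_pos: [0.5693, 0.1062, 0.3968]
orientation: [[-0.167, 0.986, 0.002], [0.986, 0.167, 0.003], [0.003, 0.002, -1.0]]
contact_force: [-0.1, 2.6, 1.1]
finger_gap: -0.0
```

Request:
drive_tool:
  deltas: [0.03,-0.17,0.17,0,0.03,-0.17,0.17,0,0.03,-0.17,0.16,0,0.03,-0.17,0.16,0,0.03,-0.18,0.15,0,0.03,-0.18,0.15,0,0.03,-0.18,0.15,0,0.03,-0.18,0.15,0]

```text
t: 10.2
tcp_pos: [0.5754, 0.0681, 0.4269]
orientation: [[-0.164, 0.987, -0.0], [0.987, 0.164, -0.0], [-0.0, -0.0, -1.0]]
contact_force: [0.1, 0.1, -0.2]
finger_gap: 0.0
```

```bash
python3 look.py a3.png
```

```text
t 10.2 tcp [0.575 0.068 0.427] press [-45.29   -3.554] tip z 0.25391859178544546 yaw 0.10459646617991325 Fpress [np.float64(-0.0), np.float64(0.1), np.float64(-0.2)] gap 3.1125060665482514e-06
theta 1.0515046170743745 53 13 xmin 51.01761867205278 zmax 183.81445418179143
theta 1.163318758759419 36 24 xmin 55.370857831522954 zmax 181.49854867071346
```

View pics/s_a3.png

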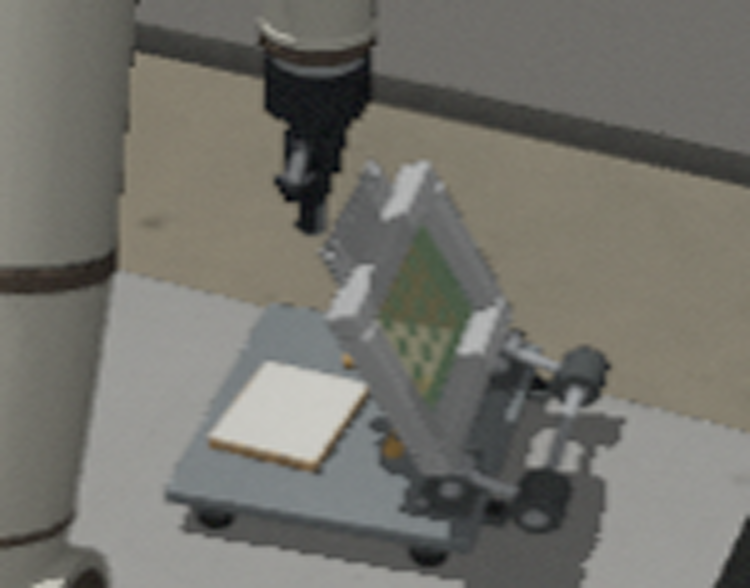

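Request:
drive_tool:
  deltas: [-0.1,0.7,0,0,-0.1,0.9,0,0,-0.2,0.9,0,0,-0.2,0.9,0,0,-0.2,0.9,0,0,-0.2,0.9,0,0,0,0.9,0,0,0,0.9,0,0]

```text
t: 10.97
tcp_pos: [0.5498, 0.2452, 0.4266]
orientation: [[-0.165, 0.986, -0.0], [0.986, 0.165, 0.0], [0.0, -0.0, -1.0]]
contact_force: [0.4, -0.2, 0.5]
finger_gap: 0.0001
```

Request:
drive_tool:
  deltas: [0,0,-0.5,0,0,0,-0.5,0,0,0,-0.5,0,0,0,-0.5,0,0,0,-0.5,0,0,0,-0.5,0,0,0,0,0,0,0,0,0]

```text
t: 11.63
tcp_pos: [0.5502, 0.2432, 0.3505]
orientation: [[-0.163, 0.987, -0.002], [0.987, 0.163, -0.001], [-0.001, -0.002, -1.0]]
contact_force: [-0.2, -0.6, 0.8]
finger_gap: -0.0002
```

```bash
python3 look.py a4.png; python3 -c "
from h import *
p=cam('top'); save(p,'t4.png'); np.savez('top4.npz',**p)
m=robot.trace('panel',p)
for a in m[:2]: print(a['box'],a['score'],a['pixels'].sum())
np.save('pm.npy',m[0]['pixels'])
c=p['pixels'][95:215,200:330]; cv2.imwrite('pics/c4.png',cv2.resize(c,None,fx=6,fy=5,interpolation=cv2.INTER_CUBIC))
"
```

```text
t 11.63 tcp [0.55  0.243 0.351] press [-222.129   -0.132] tip z 0.17751309033894552 yaw 0.0830193173407423 Fpress [np.float64(0.6), np.float64(-0.3), np.float64(0.8)] gap -0.00016760666184873215
theta 1.1301981159982637 31 6 xmin 64.5710066292777 zmax 282.62438684741807
[229.3, 144.7, 258.9, 181.3] 0.86 1060
[108.4, 141.7, 128.9, 161.1] 0.74 271
```

View pics/s_a4.png

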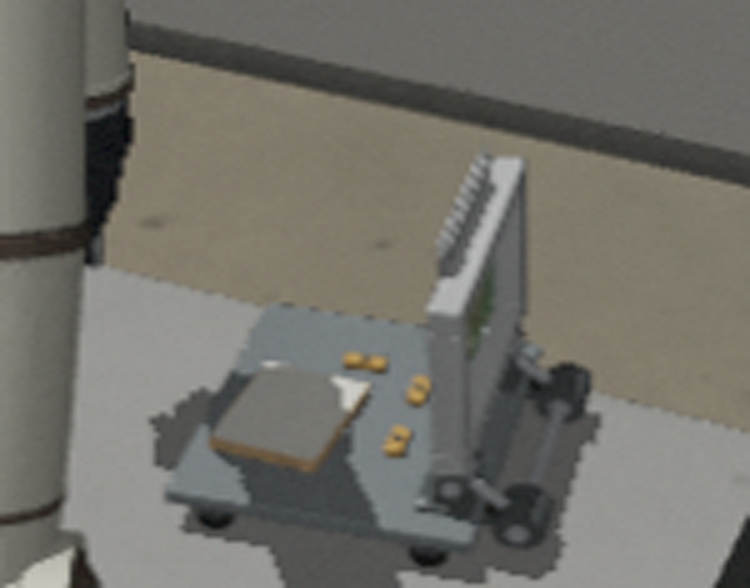

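View pics/c4.png

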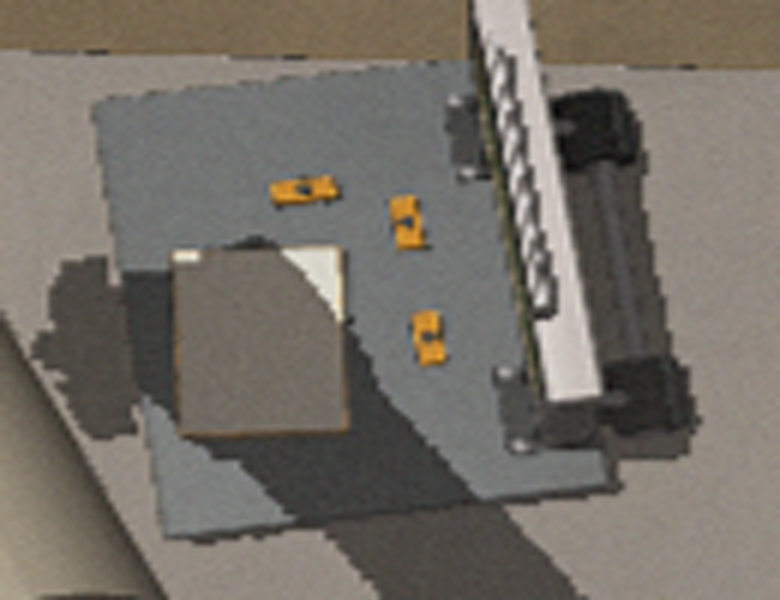

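```bash
cat > pf.py <<'E'
from h import *
np.set_printoptions(precision=1,suppress=True)
def rep(p,cs,h=.064):
    uv=np.array(cs,float)/[6,5]+[200,95]
    return np.array([pp(w) for w in at_height(p,uv,h)])
def pose(C): # C in press mm: order -x+y, +x+y, +x-y, -x-y
    L=np.array([[-45,60],[45,60],[45,-60],[-45,-60]],float)
    m=C.mean(0); A=C-m; H=L.T@A; t=np.arctan2(H[0,1]-H[1,0],H[0,0]+H[1,1]); return m,np.degrees(t)
if __name__=='__main__':
    p=np.load('top4.npz')
    C=rep(p,[(172,250),(345,247),(348,432),(180,433)]); print(C,pose(C))
    print('sizes',np.linalg.norm(np.roll(C,-1,0)-C,axis=1))
    print('stops side',rep(p,[(270,200),(340,197)],.06),'back',rep(p,[(391,197),(402,248),(413,312),(422,363)],.06))
E
python3 pf.py
```

```text
[[ -89.7   36.6]
 [   1.7   26.3]
 [ -13.2  -92.1]
 [-100.9  -80.8]] (array([-50.5, -27.5]), np.float64(-6.515549709384394))
sizes [ 92.  119.3  88.4 117.9]
stops side [[-33.6  63. ]
 [  3.8  60. ]] back [[ 30.9  56.4]
 [ 32.   22.5]
 [ 31.9 -19.5]
 [ 32.  -52.8]]
```

Run:
```python
from h import *
p=np.load('scene.npz')
t=np.array([.5754,.0681,.4269])
for d in (.160,.173,.186): 
    uv=proj(p,t-[0,0,d]); print(d,uv,(uv-[200,80])*[5,4.2])
```

```text
0.16 [[261.66125214 131.59748559]] [[308.30626069 216.70943946]]
0.173 [[261.58497684 134.50507201]] [[307.92488418 228.92130246]]
0.186 [[261.50947018 137.38177915]] [[307.54735088 241.00347244]]
```

Request:
drive_tool:
  deltas: [0,-0.8,0,0,-0.1,-0.8,0,0,-0.1,-0.9,0,0,-0.1,-0.9,0,0,-0.1,-0.9,0,0,0,0,-0.9,0,0,0,-0.9,0,0,0,-0.9,0]
  hand: 70

```text
t: 12.5
tcp_pos: [0.5412, 0.1358, 0.2851]
orientation: [[-0.163, 0.987, 0.004], [0.987, 0.163, 0.001], [0.0, 0.004, -1.0]]
contact_force: [-0.2, -1.0, -0.0]
finger_gap: 0.0701
```

Request:
drive_tool:
  deltas: [0,0,-0.5,0,0,0,-0.5,0,0,0,-0.5,0,0,0,0,0,0,0,0,0]

```text
t: 12.92
tcp_pos: [0.5404, 0.1363, 0.2465]
orientation: [[-0.164, 0.986, -0.001], [0.986, 0.164, -0.0], [-0.0, -0.001, -1.0]]
contact_force: [0.1, -0.6, 0.5]
finger_gap: 0.0703
```

```bash
python3 look.py a5.png
```

```text
t 12.92 tcp [0.54  0.136 0.246] press [-118.3    -27.101] tip z 0.07349692532264435 yaw 0.13220091341067075 Fpress [np.float64(0.6), np.float64(0.0), np.float64(0.5)] gap 0.0703382052325174
theta 1.3143661536999385 34 8 xmin 64.56274345802156 zmax 279.71033310066787
```

View pics/s_a5.png

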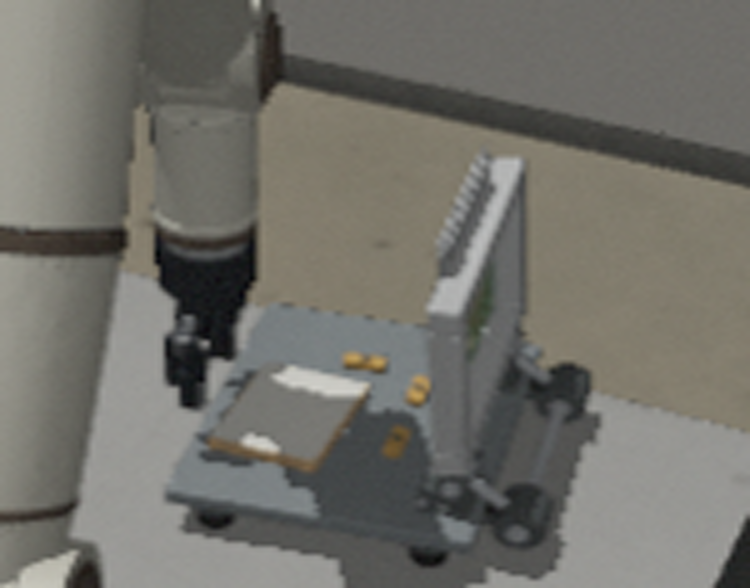

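View pics/a5.png

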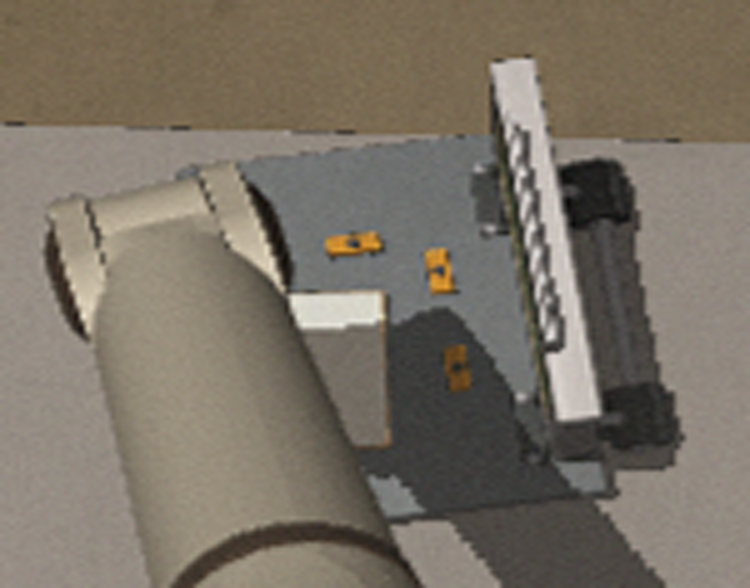

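Request:
drive_tool:
  deltas: [0,0,-0.4,0,0,0,-0.4,0,0,0,-0.2,0,0,0,0,0]

```text
t: 13.35
tcp_pos: [0.5395, 0.136, 0.22]
orientation: [[-0.164, 0.986, -0.003], [0.986, 0.164, -0.001], [-0.0, -0.003, -1.0]]
contact_force: [-0.1, 0.2, 0.9]
finger_gap: 0.0701
```

Request:
drive_tool:
  deltas: [0,0,-0.1,0,0,0,0,0,0,0,0,0]

```text
t: 13.6
tcp_pos: [0.5404, 0.1363, 0.2192]
orientation: [[-0.164, 0.986, -0.0], [0.986, 0.164, 0.0], [0.0, -0.0, -1.0]]
contact_force: [0.4, 0.6, 0.4]
finger_gap: 0.0701
```

Request:
drive_tool:
  deltas: [0,0,-0.1,0,0,0,0,0,0,0,0,0]

```text
t: 13.85
tcp_pos: [0.5404, 0.1363, 0.2167]
orientation: [[-0.164, 0.986, 0.0], [0.986, 0.164, 0.0], [0.0, 0.0, -1.0]]
contact_force: [-0.1, 0.8, 0.0]
finger_gap: 0.0697
```

Request:
drive_tool:
  deltas: [0.02,-0.15,0,0,0.03,-0.15,0,0,0.02,-0.15,0,0,0.03,-0.15,0,0,0.02,-0.15,0,0,0.03,-0.15,0,0,0.02,-0.15,0,0,0,0,0,0]

```text
t: 14.52
tcp_pos: [0.5449, 0.1087, 0.2167]
orientation: [[-0.163, 0.987, 0.0], [0.987, 0.163, -0.001], [-0.001, 0.0, -1.0]]
contact_force: [0.5, 0.0, -0.3]
finger_gap: 0.0696
```

```bash
python3 look.py a6.png
```

```text
t 14.52 tcp [0.545 0.109 0.217] press [-90.313 -27.06 ] tip z 0.043746377036447126 yaw 0.04975032829199222 Fpress [np.float64(0.1), np.float64(0.5), np.float64(-0.3)] gap 0.06955749672582769
theta 0.962708925954346 33 5 xmin 64.76232607292205 zmax 280.26974113236713
```

View pics/a6.png

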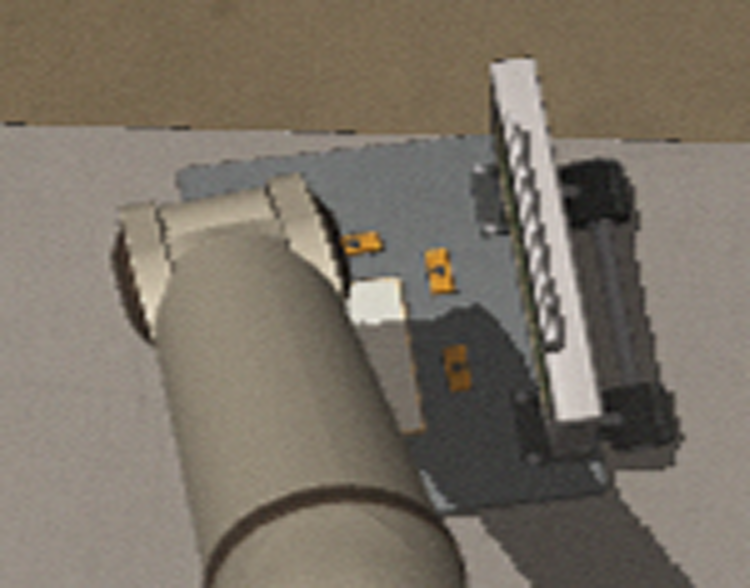

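View pics/s_a6.png

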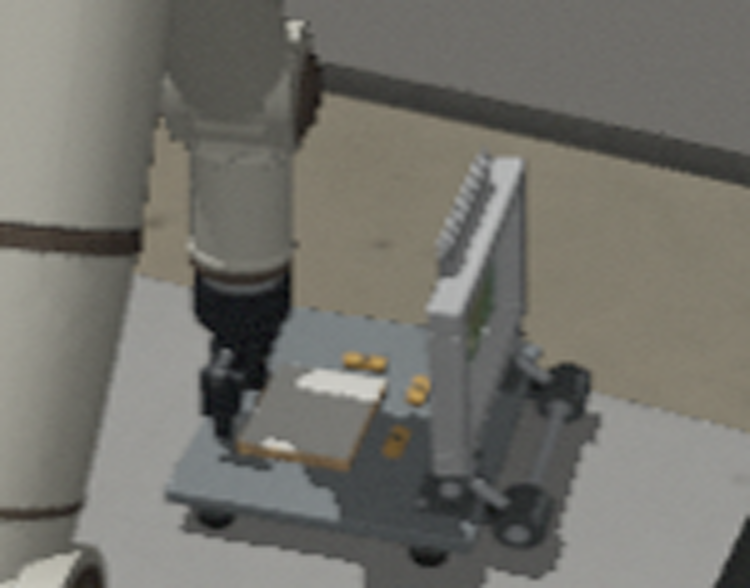

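Request:
drive_tool:
  deltas: [0.02,-0.12,0,0,0.02,-0.12,0,0,0.02,-0.12,0,0,0.02,-0.12,0,0,0.02,-0.12,0,0,0,0,0,0]

```text
t: 15.12
tcp_pos: [0.5473, 0.094, 0.2167]
orientation: [[-0.163, 0.987, 0.0], [0.987, 0.163, -0.001], [-0.001, 0.0, -1.0]]
contact_force: [-0.5, -0.3, 0.6]
finger_gap: 0.0699
```

Request:
drive_tool:
  deltas: [0.02,-0.08,0,0,0.01,-0.06,0,0,0,0,0,0]

```text
t: 15.37
tcp_pos: [0.5479, 0.0912, 0.2167]
orientation: [[-0.164, 0.987, 0.0], [0.987, 0.164, -0.0], [-0.0, 0.0, -1.0]]
contact_force: [-0.1, 0.5, 0.0]
finger_gap: 0.0701
```

Request:
drive_tool:
  deltas: [0.01,-0.06,0,0,0,0,0,0,0,0,0,0]

```text
t: 15.62
tcp_pos: [0.5481, 0.0899, 0.2167]
orientation: [[-0.164, 0.986, 0.0], [0.986, 0.164, -0.0], [-0.0, 0.0, -1.0]]
contact_force: [-0.1, -0.3, -0.1]
finger_gap: 0.0702
```

Request:
drive_tool:
  deltas: [0.01,-0.06,0,0,0,0,0,0,0,0,0,0]

```text
t: 15.87
tcp_pos: [0.5482, 0.0889, 0.2167]
orientation: [[-0.164, 0.986, -0.0], [0.986, 0.164, 0.0], [0.0, -0.0, -1.0]]
contact_force: [-1.7, 3.0, 0.6]
finger_gap: 0.0703
```

Request:
drive_tool:
  deltas: [0.01,-0.06,0,0,0,0,0,0,0,0,0,0]

```text
t: 16.12
tcp_pos: [0.5482, 0.0885, 0.2167]
orientation: [[-0.166, 0.986, -0.001], [0.986, 0.166, 0.002], [0.002, -0.0, -1.0]]
contact_force: [-1.6, 5.1, 1.8]
finger_gap: 0.0698
```

Request:
drive_tool:
  deltas: [0.01,-0.06,0,0,0,0,0,0,0,0,0,0]

```text
t: 16.37
tcp_pos: [0.5482, 0.0882, 0.2167]
orientation: [[-0.167, 0.986, -0.001], [0.986, 0.167, 0.003], [0.003, -0.001, -1.0]]
contact_force: [-2.0, 7.4, 1.2]
finger_gap: 0.0699
```

```bash
python3 look.py a7.png
```

```text
t 16.37 tcp [0.548 0.088 0.217] press [-69.497 -27.203] tip z 0.04369680428164796 yaw 0.3027826810854748 Fpress [np.float64(-7.7), np.float64(-0.8), np.float64(1.2)] gap 0.06986296147559533
theta 1.339184464528723 32 7 xmin 64.99332854285743 zmax 282.66592312813344
```

View pics/a7.png

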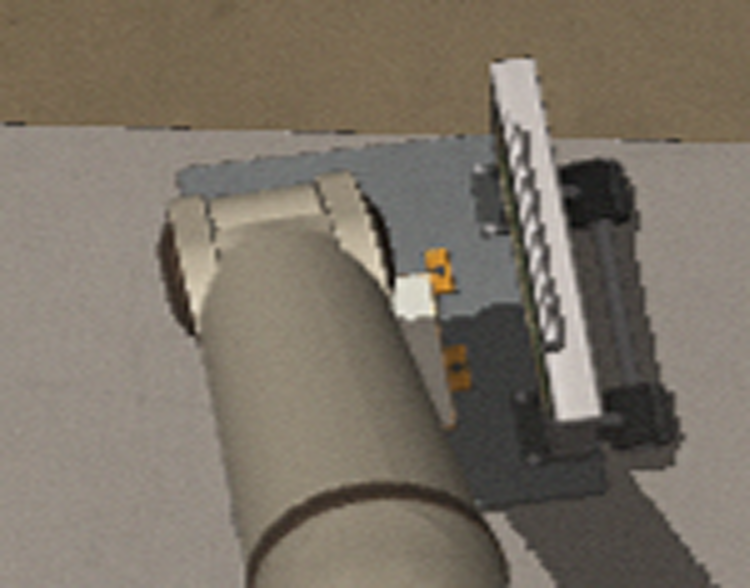

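Request:
drive_tool:
  deltas: [-0.02,0.15,0,0,-0.1,0.5,0,0,-0.1,0.6,0,0,0,0,0.8,0,0,0,0.8,0,0,0,0.8,0,0,0,0.8,0,0,0,0,0]

```text
t: 17.13
tcp_pos: [0.5451, 0.1173, 0.3007]
orientation: [[-0.163, 0.987, 0.007], [0.987, 0.163, 0.001], [0.0, 0.007, -1.0]]
contact_force: [0.6, 0.1, 0.1]
finger_gap: 0.0701
```

```bash
python3 -c "
from h import *
np.set_printoptions(precision=3,suppress=True)
st();print(robot.state()['q']); print(pw(-31,-135))"
```

```text
t 17.13 tcp [0.545 0.117 0.301] press [-98.768 -25.491] tip z 0.1277243554802472 yaw 0.09065779412034658 Fpress [np.float64(-0.0), np.float64(0.6), np.float64(0.1)] gap 0.07011439512078688
[-0.238  0.429 -0.028  1.888  0.017  0.817 -0.111]
[0.448 0.033]
```

Request:
drive_tool:
  deltas: [-0.4,-0.4,0,0.95,-0.4,-0.4,0,0.95,-0.4,-0.4,0,0.95,-0.4,-0.4,0,0.95,-0.4,-0.4,0,0.95,-0.4,-0.4,0,0.95,-0.4,-0.4,0,0.95,-0.3,-0.4,0,0.95]
  hand: 30

```text
t: 17.8
tcp_pos: [0.4649, 0.0363, 0.2962]
orientation: [[-0.822, 0.569, -0.001], [0.569, 0.822, -0.0], [0.0, -0.001, -1.0]]
contact_force: [0.5, -0.5, -0.1]
finger_gap: 0.0304
```

Request:
drive_tool:
  deltas: [0,0,0,0.95,0,0,0,0.95,0,0,0,0.95,0,0,0,0.95,0,0,0,0.95,0,0,0,0.95,0,0,0,0.95,0,0,0,0.75]

```text
t: 18.47
tcp_pos: [0.4657, 0.0368, 0.2963]
orientation: [[-0.986, -0.168, -0.0], [-0.168, 0.986, -0.0], [0.0, -0.0, -1.0]]
contact_force: [-0.4, -0.4, -0.2]
finger_gap: 0.0303
```

Request:
drive_tool:
  deltas: [0,0,0,0,0,0,0,0]

```text
t: 18.63
tcp_pos: [0.4658, 0.0367, 0.2964]
orientation: [[-0.987, -0.161, -0.0], [-0.161, 0.987, -0.0], [0.0, 0.0, -1.0]]
contact_force: [-0.4, 0.2, 0.9]
finger_gap: 0.0299
```

```bash
python3 look.py a8.png;python3 -c "
from h import *
print(robot.state()['q'])"
```

```text
t 18.63 tcp [0.466 0.037 0.296] press [ -32.029 -116.847] tip z 0.12338694112318793 yaw 89.954619409163 Fpress [np.float64(-0.2), np.float64(-0.3), np.float64(0.9)] gap 0.029879770682202676
theta -0.20397059361236622 61 26 xmin -99.13151641917551 zmax 281.7356295349542
[ 0.15544867  0.31820202 -0.33617827  2.09251033  0.15146663  0.75360833
  1.45707802]
```

View pics/s_a8.png

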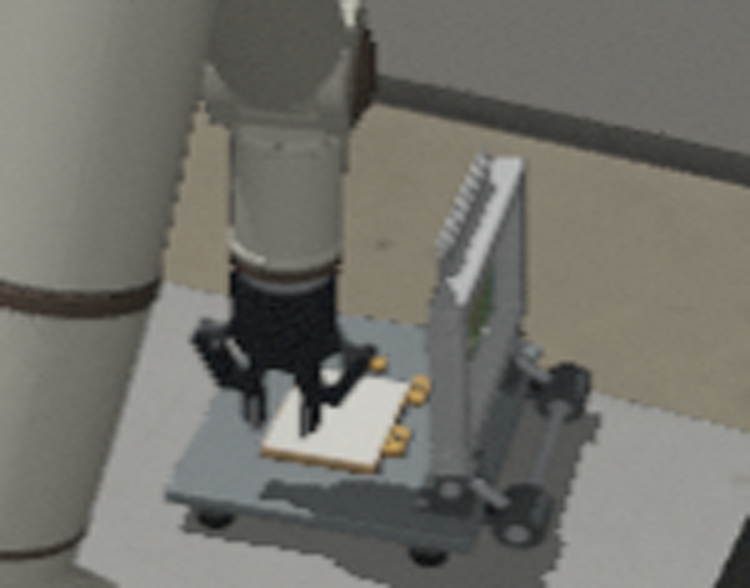

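View pics/a8.png

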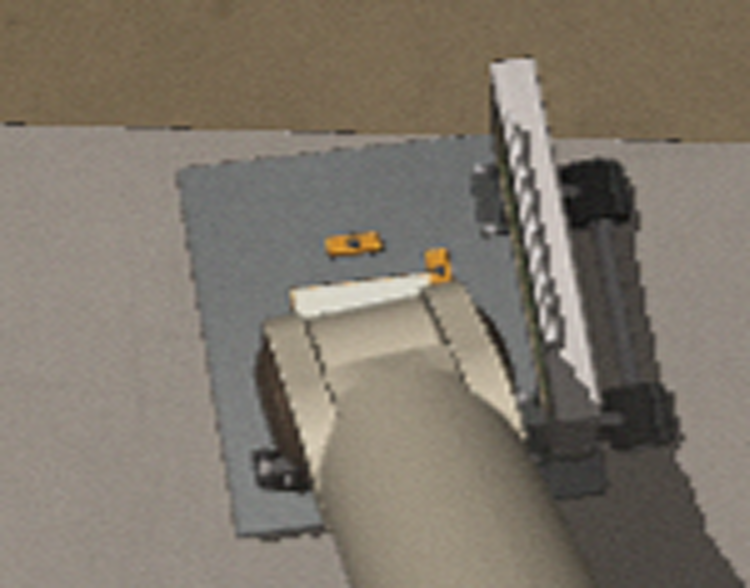

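Request:
drive_tool:
  deltas: [0,0,-0.7,0,0,0,-0.7,0,0,0,-0.7,0,0,0,-0.5,0,0,0,-0.2,0,0,0,0,0,0,0,0,0]

```text
t: 19.32
tcp_pos: [0.466, 0.0369, 0.2269]
orientation: [[-0.987, -0.163, -0.0], [-0.163, 0.987, 0.0], [0.0, 0.0, -1.0]]
contact_force: [0.5, -0.2, 0.2]
finger_gap: 0.0298
```

Request:
drive_tool:
  deltas: [0,0,-0.08,0,0,0,0,0,0,0,0,0]

```text
t: 19.57
tcp_pos: [0.4662, 0.0368, 0.2253]
orientation: [[-0.987, -0.164, 0.001], [-0.164, 0.987, -0.0], [-0.001, -0.0, -1.0]]
contact_force: [-0.2, -0.5, -0.4]
finger_gap: 0.03
```

```bash
python3 look.py a9.png
```

```text
t 19.57 tcp [0.466 0.037 0.225] press [ -32.046 -116.422] tip z 0.052307315513672126 yaw 90.10663937925511 Fpress [np.float64(0.4), np.float64(-0.3), np.float64(-0.4)] gap 0.029966662089538108
theta -0.3554926218838425 59 22 xmin -99.20860046281153 zmax 281.507406620364
```

View pics/s_a9.png

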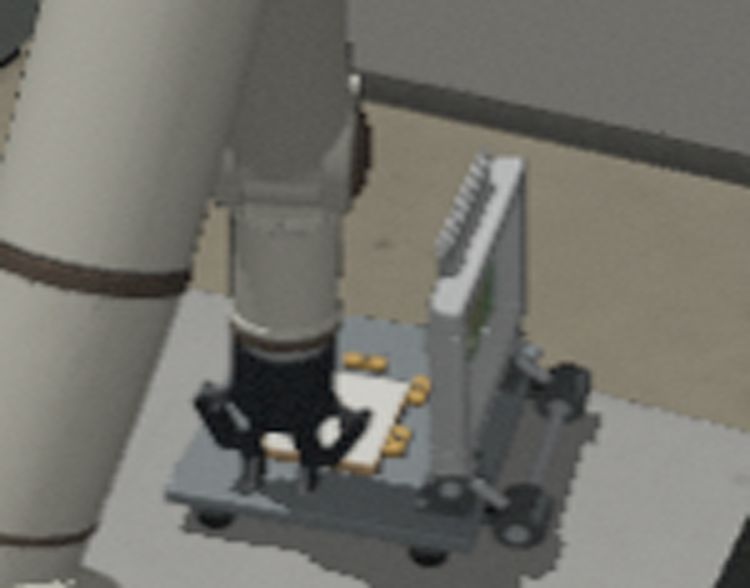

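Request:
drive_tool:
  deltas: [0.16,0.03,0,0,0.16,0.03,0,0,0.16,0.02,0,0,0.16,0.03,0,0,0.16,0.03,0,0,0.16,0.02,0,0,0.16,0.03,0,0,0.16,0.02,0,0]

```text
t: 20.33
tcp_pos: [0.4974, 0.0423, 0.2244]
orientation: [[-0.986, -0.164, -0.002], [-0.164, 0.986, -0.0], [0.002, 0.0, -1.0]]
contact_force: [-3.4, 0.1, 3.1]
finger_gap: 0.0303
```

Request:
drive_tool:
  deltas: [0.12,0.02,0,0,0.12,0.02,0,0,0,0,0,0,0,0,0,0]

```text
t: 20.67
tcp_pos: [0.5044, 0.043, 0.2248]
orientation: [[-0.987, -0.164, 0.001], [-0.164, 0.987, 0.0], [-0.001, -0.0, -1.0]]
contact_force: [-0.3, 0.6, 0.3]
finger_gap: 0.0302
```

```bash
python3 look.py b1.png
```

```text
t 20.67 tcp [0.504 0.043 0.225] press [-31.962 -77.708] tip z 0.05178515176419002 yaw 90.11231305295638 Fpress [np.float64(-0.7), np.float64(-0.2), np.float64(0.3)] gap 0.030226007449119942
theta 1.3497269295320098 34 7 xmin 64.71212923818852 zmax 281.2707274610773
```

View pics/s_b1.png

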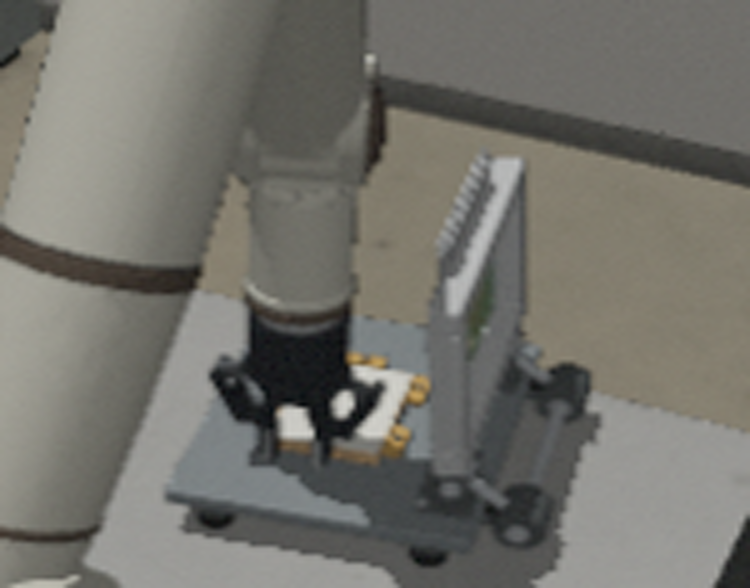

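View pics/b1.png

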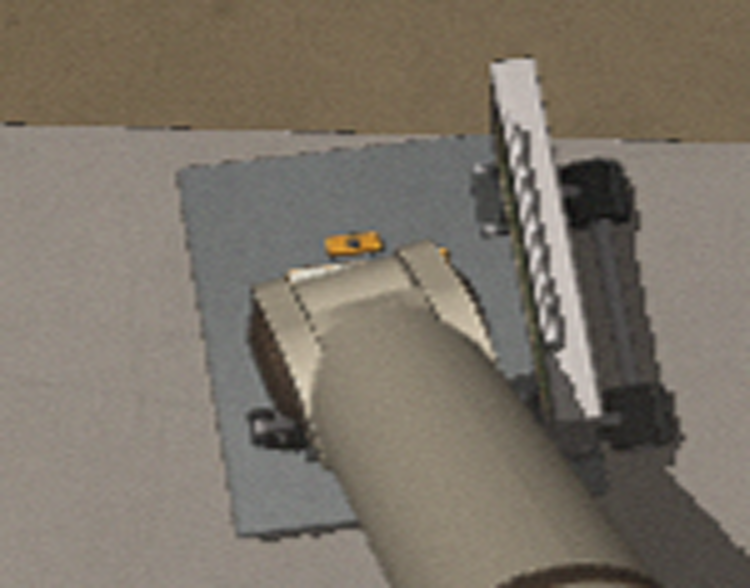

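Going well; approach the side stop.

Request:
drive_tool:
  deltas: [0.08,0.01,0,0,0.08,0.02,0,0,0,0,0,0,0,0,0,0]

```text
t: 21.1
tcp_pos: [0.508, 0.0438, 0.2247]
orientation: [[-0.986, -0.164, 0.0], [-0.164, 0.986, 0.0], [-0.0, 0.0, -1.0]]
contact_force: [-0.8, -0.0, -0.2]
finger_gap: 0.0301
```

Request:
drive_tool:
  deltas: [0.06,0.01,0,0,0,0,0,0,0,0,0,0]

```text
t: 21.35
tcp_pos: [0.5095, 0.0441, 0.2247]
orientation: [[-0.986, -0.164, 0.0], [-0.164, 0.986, 0.0], [-0.0, 0.0, -1.0]]
contact_force: [-1.4, 0.2, -0.6]
finger_gap: 0.0303
```

Request:
drive_tool:
  deltas: [0.06,0.01,0,0,0,0,0,0,0,0,0,0]

```text
t: 21.6
tcp_pos: [0.5111, 0.0443, 0.2247]
orientation: [[-0.986, -0.164, 0.001], [-0.164, 0.986, 0.0], [-0.001, 0.0, -1.0]]
contact_force: [0.4, -0.2, -0.6]
finger_gap: 0.0301
```

Request:
drive_tool:
  deltas: [0.06,0.01,0,0,0,0,0,0,0,0,0,0]

```text
t: 21.85
tcp_pos: [0.5126, 0.0445, 0.2248]
orientation: [[-0.986, -0.164, 0.001], [-0.164, 0.986, 0.0], [-0.001, 0.0, -1.0]]
contact_force: [-0.5, 0.6, 0.0]
finger_gap: 0.03
```

Request:
drive_tool:
  deltas: [0.06,0.01,0,0,0,0,0,0,0,0,0,0]

```text
t: 22.1
tcp_pos: [0.5139, 0.0448, 0.2247]
orientation: [[-0.986, -0.164, -0.0], [-0.164, 0.986, -0.0], [0.0, -0.0, -1.0]]
contact_force: [-1.4, -0.2, 0.7]
finger_gap: 0.0301
```

Request:
drive_tool:
  deltas: [0.06,0.01,0,0,0,0,0,0,0,0,0,0]

```text
t: 22.35
tcp_pos: [0.5144, 0.0449, 0.2244]
orientation: [[-0.986, -0.164, -0.003], [-0.164, 0.986, -0.001], [0.003, -0.0, -1.0]]
contact_force: [-4.8, -0.2, 3.2]
finger_gap: 0.0298
```

Request:
drive_tool:
  deltas: [0.04,0.01,0,0,0,0,0,0,0,0,0,0]

```text
t: 22.6
tcp_pos: [0.5147, 0.0449, 0.2243]
orientation: [[-0.986, -0.164, -0.005], [-0.164, 0.986, -0.001], [0.005, -0.0, -1.0]]
contact_force: [-6.6, -1.2, 5.1]
finger_gap: 0.0295
```

```bash
python3 look.py b2.png
```

```text
t 22.6 tcp [0.515 0.045 0.224] press [-32.24  -67.209] tip z 0.05128814259893788 yaw 90.1175022080588 Fpress [np.float64(0.1), np.float64(-6.7), np.float64(5.1)] gap 0.029519992354385072
theta -0.05051980976943538 32 5 xmin 64.70383517657254 zmax 282.74116513913737
```

View pics/s_b2.png

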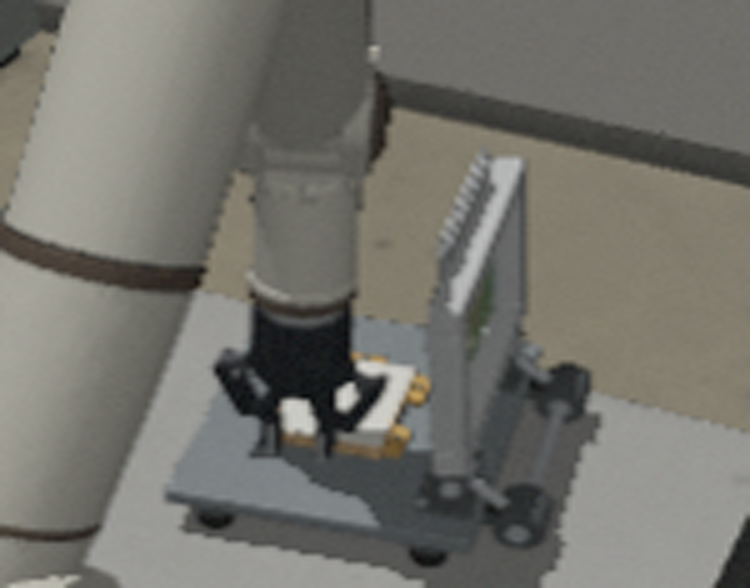

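Request:
drive_tool:
  deltas: [-0.1,-0.02,0,0,-0.3,-0.05,0,0,-0.6,-0.1,0,0,0,0,0.8,0,0,0,0.8,0,0,0,0.8,0,-0.8,-0.1,0.8,0,-0.8,0,0.5,0]

```text
t: 23.37
tcp_pos: [0.4522, 0.0384, 0.3192]
orientation: [[-0.987, -0.163, 0.005], [-0.163, 0.987, 0.001], [-0.005, -0.0, -1.0]]
contact_force: [0.8, -0.4, -0.3]
finger_gap: 0.0297
```

Request:
drive_tool:
  deltas: [-0.7,0.8,0.5,-0.9,-0.7,0.8,0.5,-0.9,-0.3,0.9,0.4,-0.9,0,0.9,0,-0.9,0.3,0.9,0,-0.9,0.6,0.9,0,-0.9,0.8,0.9,0,-0.9,0.8,0.9,0,-0.9]

```text
t: 24.03
tcp_pos: [0.4719, 0.2147, 0.3526]
orientation: [[-0.829, 0.559, 0.002], [0.559, 0.829, 0.0], [-0.001, 0.002, -1.0]]
contact_force: [0.2, 0.1, 0.6]
finger_gap: 0.0297
```

Request:
drive_tool:
  deltas: [0.6,0.7,0,-0.9,0.6,0.6,0,-0.9,0.6,0,0,-0.9,0.6,0,0,-0.9,0,0,0,-0.9,0,0,0,-0.9,0,0,0,-0.9,0,0,0,-0.9]
  hand: 70

```text
t: 24.7
tcp_pos: [0.5315, 0.2461, 0.3522]
orientation: [[-0.221, 0.975, 0.001], [0.975, 0.221, 0.001], [0.0, 0.001, -1.0]]
contact_force: [-1.0, -0.2, 0.3]
finger_gap: 0.0702
```

```bash
python3 -c "
from h import *
np.set_printoptions(precision=4,suppress=True)
st()
p=cam('top'); np.savez('top5.npz',**p); save(p,'t5.png')
c=p['pixels'][95:215,200:330]; cv2.imwrite('pics/c5.png',cv2.resize(c,None,fx=6,fy=5,interpolation=cv2.INTER_CUBIC))
p=cam('scene');c=p['pixels'][140:220,235:320]; cv2.imwrite('pics/sc5.png',cv2.resize(c,None,fx=8,fy=7,interpolation=cv2.INTER_CUBIC))
"
```

```text
t 24.7 tcp [0.5315 0.2461 0.3522] press [-227.9956  -18.1231] tip z 0.17920083049510394 yaw 3.4554769071949494 Fpress [np.float64(-0.0), np.float64(-1.0), np.float64(0.3)] gap 0.07022501875105171
```

View pics/c5.png

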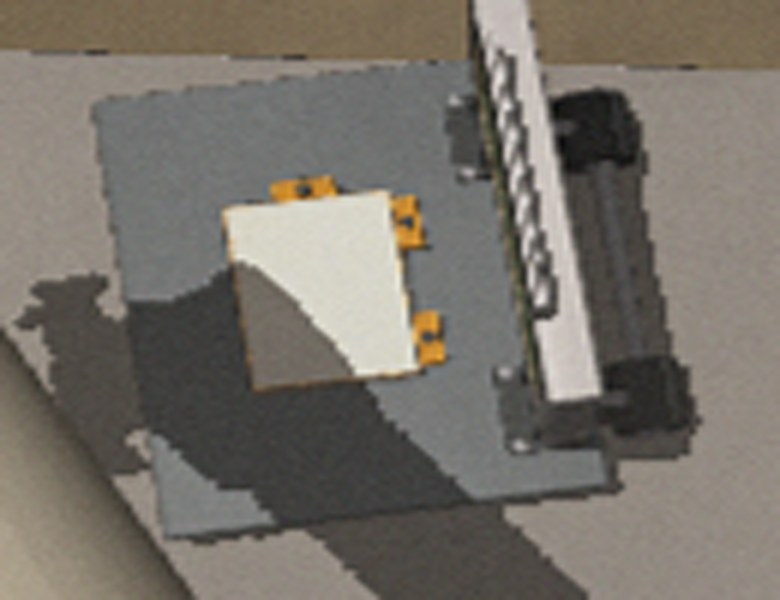

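View pics/sc5.png

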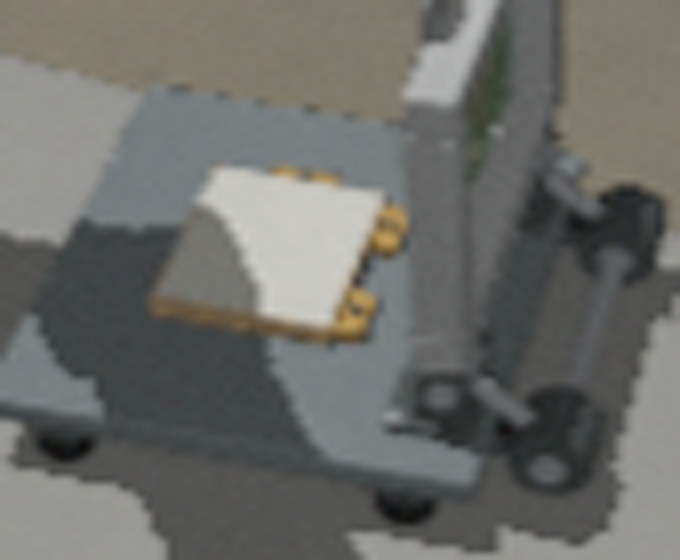

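Request:
drive_tool:
  deltas: [0.4,-0.9,0,-0.3,0.4,-0.9,0,-0.25,0.4,-0.9,0,0,0.4,-1.0,0,0,0,-1.0,0,0,0,0,-0.9,0,0,0,-0.9,0,0,0,-0.9,0]

```text
t: 25.47
tcp_pos: [0.5718, 0.1276, 0.2847]
orientation: [[-0.171, 0.985, 0.003], [0.985, 0.171, 0.001], [0.0, 0.003, -1.0]]
contact_force: [-0.3, -0.4, -0.1]
finger_gap: 0.0702
```

Request:
drive_tool:
  deltas: [0,0,-0.9,0,0,0,-0.9,0,0,0,-0.6,0,0,0,-0.2,0,0,0,0,0,0,0,0,0]

```text
t: 25.97
tcp_pos: [0.5717, 0.1286, 0.2202]
orientation: [[-0.17, 0.985, 0.001], [0.985, 0.17, 0.0], [0.0, 0.001, -1.0]]
contact_force: [-0.4, -0.1, 0.1]
finger_gap: 0.0697
```

```bash
python3 -c "
from h import *
np.set_printoptions(precision=4,suppress=True)
st()"
```

```text
t 25.97 tcp [0.5717 0.1286 0.2202] press [-105.6038    2.5569] tip z 0.04722061807736799 yaw 0.49713903612891386 Fpress [np.float64(0.1), np.float64(-0.4), np.float64(0.1)] gap 0.06969776148645869
```

Request:
drive_tool:
  deltas: [0.0,0,-0.12,-0.07,0.03,-0.2,0,0,0.03,-0.2,0,0,0.03,-0.2,0,0,0.03,-0.2,0,0,0.03,-0.2,0,0,0.03,-0.2,0,0,0,0,0,0]

```text
t: 26.63
tcp_pos: [0.5762, 0.0966, 0.2167]
orientation: [[-0.16, 0.987, 0.0], [0.987, 0.16, -0.001], [-0.001, -0.0, -1.0]]
contact_force: [-0.7, -0.1, -0.0]
finger_gap: 0.0701
```

Request:
drive_tool:
  deltas: [0.01,-0.07,0,0,0.01,-0.06,0,0,0,0,0,0,0,0,0,0]

```text
t: 26.97
tcp_pos: [0.5764, 0.0955, 0.2167]
orientation: [[-0.162, 0.987, -0.0], [0.987, 0.162, 0.0], [0.0, -0.0, -1.0]]
contact_force: [0.5, 0.0, 0.7]
finger_gap: 0.0698
```

Request:
drive_tool:
  deltas: [0.01,-0.06,0,0,0,0,0,0,0,0,0,0]

```text
t: 27.22
tcp_pos: [0.5766, 0.094, 0.2167]
orientation: [[-0.162, 0.987, -0.0], [0.987, 0.162, 0.0], [0.0, -0.0, -1.0]]
contact_force: [0.1, -0.4, -0.4]
finger_gap: 0.07
```

```bash
python3 -c "
from h import *
np.set_printoptions(precision=4,suppress=True)
st()"
```

```text
t 27.22 tcp [0.5766 0.094  0.2167] press [-70.6235   1.7643] tip z 0.04368324490824785 yaw 0.018450806782368545 Fpress [np.float64(0.4), np.float64(0.1), np.float64(-0.4)] gap 0.07001355066056192
```

Request:
drive_tool:
  deltas: [0.01,-0.06,0,0,0,0,0,0,0,0,0,0]

```text
t: 27.47
tcp_pos: [0.5766, 0.0935, 0.2167]
orientation: [[-0.163, 0.987, -0.0], [0.987, 0.163, 0.001], [0.001, -0.0, -1.0]]
contact_force: [-2.3, 4.5, -0.4]
finger_gap: 0.0699
```

Request:
drive_tool:
  deltas: [0.01,-0.06,0,0,0,0,0,0,0,0,0,0]

```text
t: 27.72
tcp_pos: [0.5765, 0.0932, 0.2167]
orientation: [[-0.164, 0.986, -0.001], [0.986, 0.164, 0.003], [0.003, -0.0, -1.0]]
contact_force: [-3.3, 7.8, -0.6]
finger_gap: 0.0699
```

Request:
drive_tool:
  deltas: [0.01,-0.04,0,0,0,0,0,0,0,0,0,0]

```text
t: 27.97
tcp_pos: [0.5766, 0.093, 0.2167]
orientation: [[-0.165, 0.986, -0.001], [0.986, 0.165, 0.003], [0.004, -0.0, -1.0]]
contact_force: [-2.9, 9.4, 0.2]
finger_gap: 0.0697
```

```bash
python3 -c "
from h import *
np.set_printoptions(precision=4,suppress=True)
st()"
```

```text
t 27.97 tcp [0.5766 0.093  0.2167] press [-69.6562   1.607 ] tip z 0.04372807827942812 yaw 0.1916897882305335 Fpress [np.float64(-9.7), np.float64(-1.4), np.float64(0.2)] gap 0.06968193659491267
```

Request:
drive_tool:
  deltas: [-0.02,0.15,0,0,-0.1,0.6,0,0,-0.1,0.6,0,0,0,0,0.9,0,0,0,0.9,0,-0.1,0.9,0.9,0,-0.2,0.9,0.9,0,-0.2,0.9,0.9,0]

```text
t: 28.63
tcp_pos: [0.5598, 0.19, 0.3304]
orientation: [[-0.159, 0.987, 0.001], [0.987, 0.159, -0.001], [-0.002, 0.0, -1.0]]
contact_force: [0.1, 0.2, 0.9]
finger_gap: 0.0697
```

Request:
drive_tool:
  deltas: [-0.5,1,0,0,-0.5,1,0,0,-0.5,1,0,0,-0.5,1,0,0,-0.5,1,0,0,0,0,0,0,0,0,0,0]

```text
t: 29.22
tcp_pos: [0.4961, 0.3173, 0.3293]
orientation: [[-0.165, 0.986, 0.0], [0.986, 0.165, -0.0], [-0.0, 0.0, -1.0]]
contact_force: [0.8, -0.9, 0.4]
finger_gap: 0.0697
```

```bash
cat > fin.py <<'E'
from h import *
np.set_printoptions(precision=4,suppress=True)
st()
p=cam('top'); np.savez('top6.npz',**p); save(p,'t6.png')
c=p['pixels'][110:185,225:300]; cv2.imwrite('pics/c6.png',cv2.resize(c,None,fx=8,fy=8,interpolation=cv2.INTER_CUBIC))
p=cam('scene');c=p['pixels'][140:220,235:320]; cv2.imwrite('pics/sc6.png',cv2.resize(c,None,fx=8,fy=7,interpolation=cv2.INTER_CUBIC))
save(p,'s6.png')
E
python3 fin.py
```

```text
t 29.22 tcp [0.4961 0.3173 0.3293] press [-304.0511  -41.5012] tip z 0.1562745996088093 yaw 0.18451954761641787 Fpress [np.float64(1.1), np.float64(0.6), np.float64(0.4)] gap 0.06970688139715074
```

View pics/c6.png

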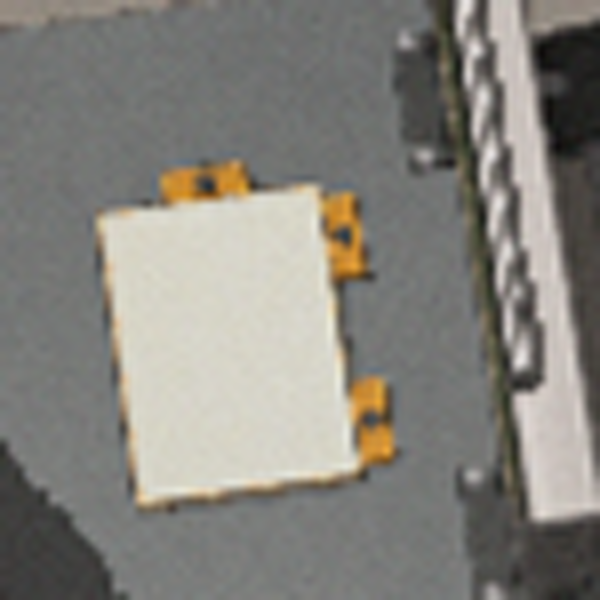

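View pics/t6.png

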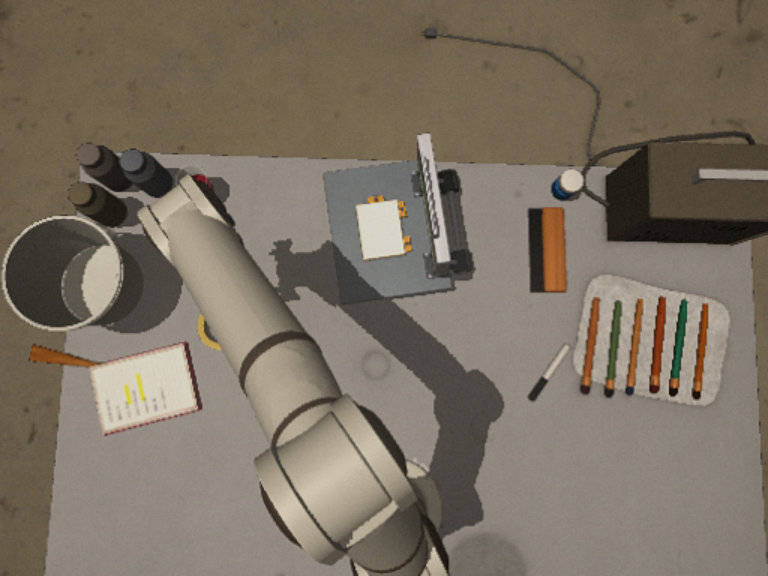

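View pics/s6.png

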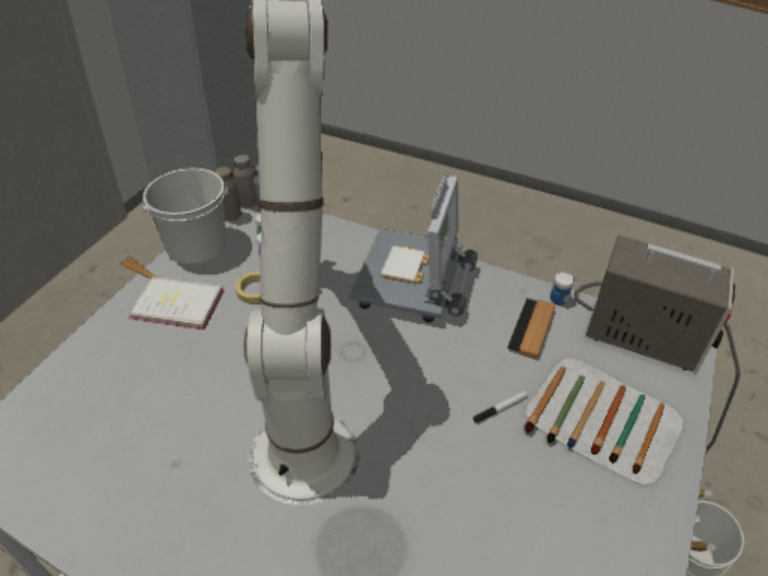

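Run:
```python
from h import *
from pf import pose
np.set_printoptions(precision=1,suppress=True)
p=np.load('top6.npz')
C=np.array([pp(w) for w in at_height(p,np.array([(99,216),(320,186),(361,472),(137,505)])/8+[225,110],.064)])
print(C,pose(C))
m=robot.mark_of
```

```text
[[-58.7  58.8]
 [ 30.6  59.2]
 [ 30.4 -57.9]
 [-59.4 -59.1]] (array([-14.3,   0.2]), np.float64(0.07009878793798723))
```

Run:
```python
from h import *
np.set_printoptions(precision=2,suppress=True)
# resample to press-frame ortho at z=.064 and profile across panel +y edge, -y edge, for shots 5 and 6
for f in('top5.npz','top6.npz'):
    p=np.load(f)
    ys=np.arange(-75,80,.25)
    def prof(x0,x1,ax):
        acc=[]
        for a in np.arange(x0,x1,1.):
            W=np.array([np.r_[pw(*((a,y) if ax==1 else (y,a))),.064] for y in ys])
            uv=proj(p,W).astype(np.float32)
            acc.append(cv2.remap(p['pixels'],uv[:,0].reshape(-1,1),uv[:,1].reshape(-1,1),cv2.INTER_LINEAR).reshape(-1,3))
        return np.mean(acc,0)
    for nm,a,b,ax in(('y, x -57..-45',-57,-45,1),('y at x 8..26',8,26,1),('x at y -15..15',-15,15,0)):
        q=prof(a,b,ax)[:,0]; g=np.gradient(cv2.GaussianBlur(q.reshape(-1,1),(1,9),0).ravel())
        i,j=g.argmax(),g.argmin(); print(f,nm,'rise',ys[i],round(g[i],1),'fall',ys[j],round(g[j],1))
```

```text
top5.npz y, x -57..-45 rise 23.25 3.8 fall 61.25 -4.0
top5.npz y at x 8..26 rise -56.25 6.6 fall 61.0 -4.8
top5.npz x at y -15..15 rise -59.25 2.3 fall 27.75 -7.3
top6.npz y, x -57..-45 rise -56.5 5.8 fall 60.25 -3.6
top6.npz y at x 8..26 rise -56.25 6.9 fall 61.0 -5.2
top6.npz x at y -15..15 rise -59.5 5.2 fall 28.0 -7.2
```

```bash
python3 -c "
from h import *
st(); print(robot.close_job())"
```

```text
t 29.32 tcp [0.4977042  0.31466582 0.32911767] press [-301.17344511  -40.37194523] tip z 0.1561176742746057 yaw -0.0838121566703478 Fpress [np.float64(0.3), np.float64(0.5), np.float64(0.1)] gap 0.07014034332590913
the job is handed in; nothing more can be done
None
```

The screen is up by itself against its open stop, and the panel is home against all three brass stops. I handed the job in at about 29 s, with the gripper clear of everything.

**Screen:** The tool can only point straight down, so the fingertips could not get beneath the lip. I pressed the shut fingertips against the lip's front edge and raised it along its arc with about 10 N. At first friction on that edge lifted it; once it tilted, the fingers bore on the lower edge. I never gripped it or touched the hem or mesh. It left the fingers somewhere near its balance point and swung to the open stop. It still stood there in the last pictures.

**Panel:** I pushed it flat along the bed:
1. Two fingertips pushed it towards the hinge until it was square against the back stops (about 8 N).
2. I pushed it to the far side until the side stop resisted (about 7 N).
3. I pushed it against the back stops again (about 10 N). The tool stopped at the same depth as the first time.

**Last checks:**
- **Position:** The corners I picked by eye put the panel centre at press x = -14.3, y = +0.2 mm, with 0.1° of turn. Home is x = -15, y = 0.
- **Disagreement:** Edge profiles put the panel about 2 mm further towards the side stop than those corners do. That matches where the tool met the side stop and where the stops appear in the picture, so I put the difference down to calibration.
- **After the last push:** The side-edge position at the hinge end had not changed. At the lip end it read about 1 mm lower, in a spot that was partly shadowed in the earlier picture. I did not push sideways again to check.
- **Other things on the table:** Those visible in the last pictures look where they were. The arm partly hid the beaker and jars on the left.

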